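# Clamp a pattern template with the help of a pattern weight

### The job

Stand the large knobbed pattern weight on the tray at the tail of the spring clamp and let go, so that its weight alone holds the jaw open. Then slide the plywood template, straight end first, in under the raised jaw until that end is square against the front of the clamp's foot and centred on it. Last, lift the weight off the tray so that the jaw closes on the template, and leave the weight standing upright on the bench clear of the clamp; do not tip it over on the way, and leave the small weight, the tin and the brush where they are.

Things in the scene. Friction and masses are not known exactly. Their poses are not given: they have to be found in the camera images.
- clamp: Steel spring clamp fixed to the bench; origin at bench level under its hinge (hinge along y, z = 50 mm). +x: the way the template slides in; jaw on the -x side, tail tray on +x. Foot 80 x 80 x 14 mm, from x = -30 to +50; its front face at x = -30 is the template's stop. Cheeks 48 mm wide, 64 mm high. Jaw arm 24 mm wide, reaches to x = -90; tip top at z = 78 when open.
- clamp_arm (a joint): Hinge of the rocking arm, rad: 0 = jaw shut (pad 2 mm over the bench), 0.26 = fully open, end stop (pad 23 mm over the bench, tray level). A spring shuts it: 0.30 N m at 0, 0.58 N m fully open, so 4 to 6 N down on the tray opens it fully; the large weight is enough, the small one not. About 0.08 with the template clamped.
- tray (a point): Square steel tray on the arm's tail; origin under its centre, 105 mm from the hinge. 92 mm square outside, 84 inside; floor 4 mm and rim 9 mm above the origin. Jaw shut: tilted up 0.26 rad, origin 77 mm over the bench. Jaw open: level, origin at x = 105, y = 0, z = 50 mm in the clamp's frame. A weight lowered on it pushes it down.
- jaw_pad (a point): Round black rubber bar under the end of the jaw arm, 16 mm diameter, 44 mm long along y, origin at its centre; x = -78 mm in the clamp's frame with the jaw shut. It presses down on the template with about 3 to 5 N.
- template: Loose plywood pattern template lying flat: 8 mm thick, 100 wide, 190 long, one end straight, the other half round; about 0.16 kg. Dark wooden grip rib on top: 50 mm long (x), 18 wide (y), its top 36 above the underside. Origin: underside, below the rib's middle. +x points to the straight end, 120 mm from the origin; round end at x = -70.
- template_edge (a point): Middle of the template's straight end, at the underside.
- weight: The large pattern weight, dark iron, about 0.9 kg: disc 60 mm in diameter and 40 mm high, with an upright round knob on top, 26 mm in diameter, 28 mm high (top at 68 mm). Origin at the centre of its underside.
- small_weight: Bystander: the same shape but small, disc 40 mm in diameter and 22 mm high, knob 18 mm in diameter, top at 42 mm. Origin at the centre of its underside. The two weights stand beyond the tail of the clamp and may have changed places.
- tin: Bystander: round dark tin, 72 mm in diameter, 50 mm high. Origin at the centre of its underside.
- brush: Bystander: brush lying on the bench. Origin at its middle, underside.
Things that resemble listed ones, but are neither listed nor needed, are in the scene too. Of the things shaped like the template, the plywood one is meant.

How it is judged:
By the outcome, as a careful person would: the job done as asked, in the order asked, and still so for the second after the job is handed in, with the robot touching nothing.
It also fails if it takes over 72 s, if anything falls off the work surface, if the arm or the gripper's body presses on something with over 40 N, if the wrist force passes 120 N, or if a joint passes its speed limit or range.

### The arm

A 7-joint arm with a two-finger parallel gripper is mounted at the origin on the work surface. World frame = base frame: x ahead of the robot, y to its left, z up, the work surface at z = 0. Lengths are in m, angles in rad, forces in N, time in s.
With the tool pointing down it reaches from about 0.4 to 0.85 m from the base axis. Payload 4.5 kg.
Tool frame: the origin (TCP) lies on the mounting face of the last link; the fingertips stand 166 mm ahead of it and the grasp point (between the pads) lies 147 mm ahead of it; y points along the fingers, z is the direction in which the jaws open and shut, and the axes are right-handed (so a half turn about y gives the same grasp; the last joint's range is limited). The gripper opens to 88 mm and grips with 3 to 60 N. Pads are 18 mm wide; open, the fingers measure 123 mm over their backs; the gripper's body (75 mm by 187 mm) begins 45 mm behind the grasp point.
Start: joints at [1.21, 0.689, -0.195, 1.565, 0.157, 0.902, -0.215], TCP at [0.24, -0.577, 0.405] pointing down, gripper open.
Joint ranges: [-3.01, 3.01], [-0.46, 2.08], [-1.47, 1.51], [0.13, 2.56], [-1, 4.14], [0.04, 2.09], [-2.66, 2.66]. Speed limits (rad/s): [2.57, 2.57, 3.14, 3.14, 3.14, 3.14, 3.14].

### API

Orientations are given as a unit quaternion [x, y, z, w].
In Python, from plant import r gives the robot as it stands.
- The arm moves only by the tool arm_command, never from a script. Its argument "deltas" is a list of rows, each an object of numbers: "dx", "dy", "dz": the shift along the tool's x, y, z each as a share of 1000 mm, from -1 to 1; "wx", "wy", "wz": the turn, a rotation vector about the tool's x, y, z each as a share of 45 degrees, from -1 to 1. In form: [{"dx": .., "dy": .., "dz": .., "wx": .., "wy": .., "wz": ..}, ...]. A call has exactly 5 rows; each row is the pose to reach, as a shift and turn from the pose commanded when the call began, along the tool's axes at that moment; what a row does not reach only later rows make up. A row lasts 1/10 s, in which the tool goes at most 50 mm and 8.59 degrees, less where a joint would pass 70% of its speed; a pose out of reach is approached as far as the arm can. A call with a number of a shift or a turn outside -1 to 1 is refused whole. A call with a gripper value outside its range is refused whole. "claw" is the opening, from -1 (shut) to 1 (fully open), set as the call begins (left out, the last holds). The fingers move at their own pace and stop on an object; "grip_force" is the grip in N (left out, the last holds). Time passes only in rows, so rows that repeat a pose let the fingers close, or fill a call up. It gives the time, the measured TCP pose, the force and the opening at its end, in the units of the state.
- r.get_state(): the state, without advancing time (a new reading comes with each control period).
- r.snapshot(name): name is "side" or "top" or "wrist"; returns the picture (480x640x3 uint8, red, green, blue); there is no depth.
- r.get_calibration(name): a dict with "vertical_fov" (degrees; the focal length in pixels is half the picture's height over the tangent of half this angle, whatever the lens; pixels are square), "cx", "cy" (the principal point, pixels), "k1" (the pictures are not rectified: a ray, as slopes to the right and down, at radius r is drawn at 1 + k1 r^2 times it, then the intrinsics apply), "R" (3x3) and "t" (3): a world point X has camera coordinates R X + t. Camera axes: x right, y down, z forward; pixel columns grow to the right and rows downward; lengths in m; the calibration is good to about 2 mm. A picture is of the moment at which its call begins: read the wrist's pose just before it. get_calibration takes no time and is no camera call; for the wrist camera it gives the pose at the moment of the call.
- r.finish_job(): hands the job in, once; it reports no verdict.
The state is a dict: "clock": time; "q": joint angles; "qd": joint speeds; "joint_torque": joint torques, N m; "tool_pos": TCP position; "eef_rot": TCP orientation; "contact_force": force on the tool from outside, world axes, zero at the start; "moment": the same for the moment, N m; "opening": opening from 0.0 (shut) to 1.0 (fully open).
Only numpy, scipy, OpenCV 4.12 (cv2) and the standard library are available. Lean on these libraries where they do the work, as an engineer would, in place of code of your own. Each camera call takes 0.05 s, during which the arm holds its last target.

## Working session

There is one attempt and no reset: what is moved stays moved. The work goes in short steps, Python scripts to look and compute and a tool call to move; the robot and the scene stay as the last step left them, time stands still between calls to the robot, and variables do not carry over. Pictures are saved under pics/ and viewed, and the job is handed in when it is done.

Besides the shell and the picture viewer there is one more tool, called by a JSON object that holds its "op" and its "data". arm_command: Moves the arm, as the interface text tells. Shift numbers are shares of 1000 mm and turn numbers shares of 45 degrees, none past 1 either way. Its arguments: {"type":"object","properties":{"deltas":{"type":"array","items":{"type":"object","properties":{"dx":{"type":"number","minimum":-1,"maximum":1},"dy":{"type":"number","minimum":-1,"maximum":1},"dz":{"type":"number","minimum":-1,"maximum":1},"wx":{"type":"number","minimum":-1,"maximum":1},"wy":{"type":"number","minimum":-1,"maximum":1},"wz":{"type":"number","minimum":-1,"maximum":1}}}},"claw":{"type":"number"},"grip_force":{"type":"number"}},"required":["deltas"]}

```bash
ls; mkdir -p pics; python3 - <<'E'
from plant import r
import cv2
s=r.get_state(); print(s)
for n in ("side","top","wrist"):
    c=r.get_calibration(n); print(n,c)
    cv2.imwrite(f"pics/{n}0.png",cv2.cvtColor(r.snapshot(n),cv2.COLOR_RGB2BGR))
E
```

```text
pics
{'clock': 0.0, 'q': array([ 1.20982143,  0.68997219, -0.1944962 ,  1.56633424,  0.15732124,
        0.90249214, -0.21508621]), 'qd': array([ 3.38835007e-04,  1.03561548e-03,  1.48186287e-03, -1.14724656e-03,
       -7.33489125e-06, -2.78728334e-04,  1.10174861e-03]), 'joint_torque': array([ 1.91609283e-04, -5.27555215e+01, -1.26677960e+00, -1.53426433e+01,
       -5.26732241e-02,  6.57991623e-03,  1.65915217e-04]), 'tool_pos': array([ 0.24021532, -0.57664179,  0.40391928]), 'eef_rot': array([-0.1388833 ,  0.69398461, -0.69275419,  0.1385223 ]), 'contact_force': array([-0.04043589, -0.51642322, -0.31725487]), 'moment': array([-0.01099776, -0.00215076, -0.02306849]), 'opening': 0.9998287863451445}
side {'vertical_fov': 52.54051422189577, 'cx': 311.39076329264657, 'cy': 235.89317638123, 'k1': 0.030862395844203302, 'R': array([[-0.67662612, -0.73628447,  0.0078915 ],
       [-0.46548471,  0.41941497, -0.77936838],
       [ 0.57052702, -0.53101438, -0.62651628]]), 't': array([0.38593831, 0.35095446, 0.74670031])}
top {'vertical_fov': 55.14456331722329, 'cx': 308.5304068957973, 'cy': 238.26328744095335, 'k1': -0.05021044600307369, 'R': array([[ 0.11780696, -0.99302956, -0.00371622],
       [-0.97147727, -0.11447296, -0.20767245],
       [ 0.20579948,  0.02807548, -0.97819136]]), 't': array([-0.0794996 ,  0.59841463,  0.90048639])}
wrist {'vertical_fov': 63.60685599669186, 'cx': 315.1708971873381, 'cy': 243.97441273890186, 'k1': -0.06520321451912142, 'R': array([[ 0.3836784 , -0.92346614, -0.00108628],
       [-0.88271657, -0.36709299,  0.29334994],
       [-0.2712975 , -0.11159316, -0.95600451]]), 't': array([-0.62444592, -0.04010129,  0.3899881 ])}
```

View pics/side0.png

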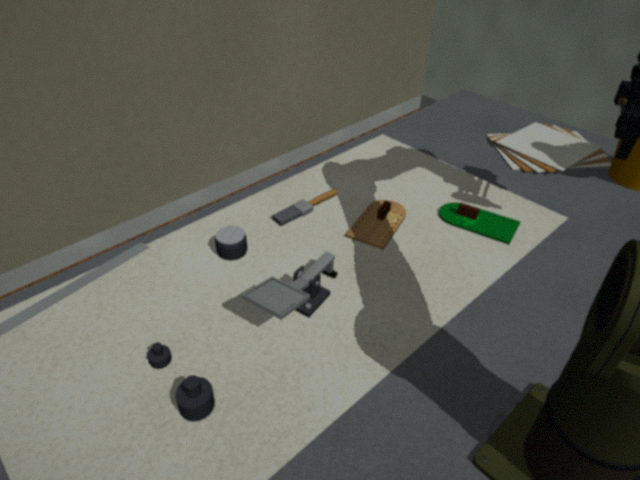

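View pics/top0.png

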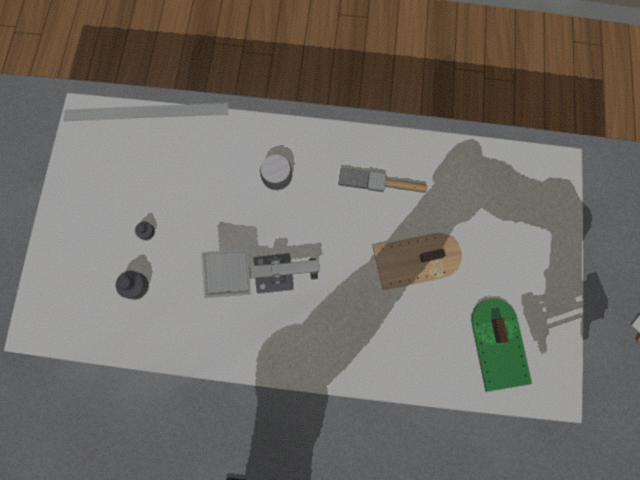

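View pics/wrist0.png

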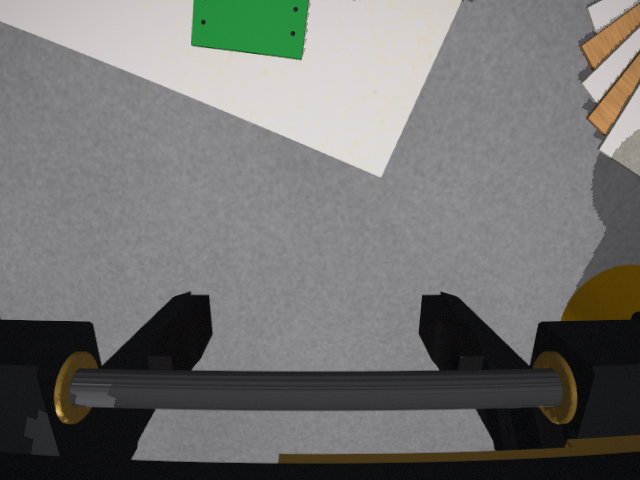

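Top view: the large weight is at about (131,285) and the small one at (145,231). The clamp's hinge is near (275,270), its tray at (227,273). The plywood template is at (418,261); the green one at (501,345) is a lookalike. Next I'll take enlarged crops.

```bash
cat > h.py <<'E'
import numpy as np, cv2
from scipy.spatial.transform import Rotation as Ro
from scipy.optimize import least_squares
def K(c):
    f=240/np.tan(np.radians(c["vertical_fov"])/2); return f
def ray(c,u,v):
    f=K(c); d=np.array([(u-c["cx"])/f,(v-c["cy"])/f]); x=d.copy()
    for _ in range(20): x=d/(1+c["k1"]*(x@x))
    R=np.array(c["R"]);t=np.array(c["t"])
    w=R.T@np.array([x[0],x[1],1]); return -R.T@t, w/np.linalg.norm(w)
def atz(c,u,v,z):
    o,w=ray(c,u,v); return o+w*(z-o[2])/w[2]
def proj(c,X):
    p=np.array(c["R"])@np.array(X)+np.array(c["t"]); x=p[:2]/p[2]; x=x*(1+c["k1"]*(x@x)); return x*K(c)+np.array([c["cx"],c["cy"]])
def tri(obs):
    A=np.zeros((3,3));b=np.zeros(3)
    for c,u,v in obs:
        o,w=ray(c,u,v);P=np.eye(3)-np.outer(w,w);A+=P;b+=P@o
    X=np.linalg.solve(A,b)
    return X,[float(np.linalg.norm(proj(c,X)-[u,v])) for c,u,v in obs]
def crop(src,dst,x0,y0,x1,y1,s):
    im=cv2.imread(src)[y0:y1,x0:x1]; im=cv2.resize(im,None,fx=s,fy=s,interpolation=cv2.INTER_CUBIC)
    for u in range((x0//10+1)*10,x1,10):
        cv2.line(im,((u-x0)*s,0),((u-x0)*s,6 if u%50 else 16),(0,0,255),1)
        if u%20==0: cv2.putText(im,str(u),((u-x0)*s-10,26),0,.4,(0,0,255),1)
    for v in range((y0//10+1)*10,y1,10):
        cv2.line(im,(0,(v-y0)*s),(6,(v-y0)*s),(0,0,255),1)
        if v%20==0: cv2.putText(im,str(v),(8,(v-y0)*s+4),0,.4,(0,0,255),1)
    cv2.imwrite(dst,im)
E
python3 - <<'E'
from plant import r
from h import *
s=r.get_state(); print(Ro.from_quat(s["eef_rot"]).as_matrix().round(3))
crop("pics/top0.png","pics/t1.png",100,190,340,330,3)
crop("pics/top0.png","pics/t2.png",330,190,530,330,4)
crop("pics/side0.png","pics/s1.png",130,220,390,430,3)
E
```

```text
[[-0.923 -0.001  0.385]
 [-0.385  0.001 -0.923]
 [ 0.    -1.    -0.001]]
```

View pics/t1.png

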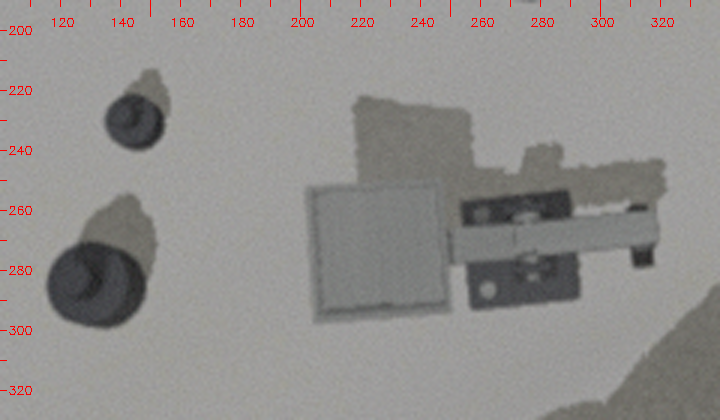

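View pics/t2.png

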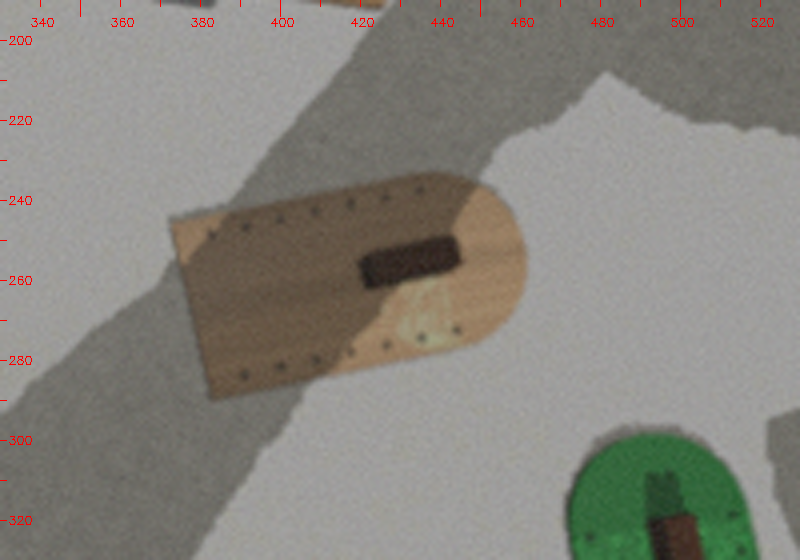

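View pics/s1.png

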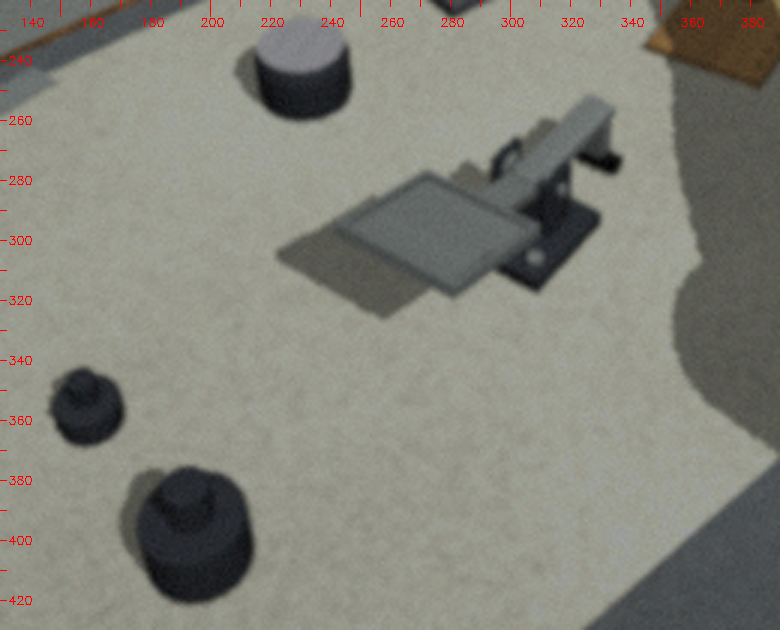

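```bash
python3 - <<'E'
from plant import r
from h import *
T=r.get_calibration("top");S=r.get_calibration("side")
np.set_printoptions(precision=4,suppress=True)
print("base proj",proj(T,[0,0,0]))
print("knob",tri([(T,129.3,281.7),(S,192.7,380)]))
print("small",tri([(T,143.5,228.7),(S,158,347.5)]))
print("weight bottom-ish top@40",atz(T,131,284.5,.04))
F=[atz(T,u,v,.014) for u,v in [(253.7,256.7),(290,253.7),(293.3,289.3),(256.7,293.3)]]
for f in F: print("foot",f)
print("foot sides",[np.linalg.norm(F[i]-F[(i+1)%4]) for i in range(4)], np.mean(F,0))
E0=[atz(T,u,v,.008) for u,v in [(372.5,244.5),(382.5,289.5)]]
print("tmpl",E0,np.linalg.norm(E0[0]-E0[1]))
# rib top ends
for u,v in [(420,258.3),(444.5,252)]: print("rib",atz(T,u,v,.036))
# foot corners side: right (330,293), near (309,317)
print("foot side",atz(S,329.5,293,.014),atz(S,309,315.5,.014))
print("tray corners", [tri([(T,*a),(S,*b)]) for a,b in [((202,252.5),(273,277)),((205,297.5),(241.5,296)),((250,294),(281,318)),((246.5,250.5),(310,297))]])
print("tip", tri([(T,318.5,259.5),(S,328,252)]),)
E
```

```text
base proj [268.8685 536.809 ]
knob (array([0.4699, 0.3521, 0.0594]), [0.6783019004937483, 0.8759062269644875])
small (array([0.5897, 0.3545, 0.0321]), [0.4229890062047222, 0.5215390142546696])
weight bottom-ish top@40 [0.4648 0.3541 0.04  ]
foot [0.5589 0.107  0.014 ]
foot [0.5748 0.0289 0.014 ]
foot [0.4984 0.0121 0.014 ]
foot [0.4805 0.0893 0.014 ]
foot sides [np.float64(0.07968139982718606), np.float64(0.07827056334897263), np.float64(0.07924392130081283), np.float64(0.08033913847192081)] [0.5281 0.0593 0.014 ]
tmpl [array([ 0.6177, -0.1493,  0.008 ]), array([ 0.5211, -0.1798,  0.008 ])] 0.10129148740372773
rib [ 0.5936 -0.25    0.036 ]
rib [ 0.6134 -0.3016  0.036 ]
foot side [0.4937 0.0196 0.014 ] [0.4766 0.0928 0.014 ]
tray corners [(array([0.5165, 0.1715, 0.1501]), [11.758275879924765, 12.575606686816178]), (array([0.4773, 0.1987, 0.133 ]), [19.44050641840135, 21.916882127911844]), (array([0.4948, 0.1203, 0.0066]), [10.54500017047765, 11.632241863292233]), (array([0.5296, 0.0953, 0.0469]), [19.880323160898588, 21.007956698002445])]
tip (array([ 0.561 , -0.0361,  0.0518]), [1.2639883038135862, 1.2240663324393104])
```

```bash
python3 - <<'E'
from plant import r
from h import *
np.set_printoptions(precision=4,suppress=True)
T=r.get_calibration("top");S=r.get_calibration("side");W=r.get_calibration("wrist")
s=r.get_state();R=Ro.from_quat(s["eef_rot"]).as_matrix()
c=-W["R"].T@W["t"]; print("cam in tool",R.T@(c-s["tool_pos"]), "fwd in tool",R.T@W["R"][2],"right",R.T@W["R"][0])
print("tray", [tri([(T,*a),(S,*b)]) for a,b in [((246.5,250.5),(273,277)),((202,252.5),(241.5,296)),((205,297.5),(281,318)),((250,294),(310,297))]])
print(s["clock"])
E
```

```text
cam in tool [-0.0755  0.0201  0.0003] fwd in tool [0.2932 0.956  0.0001] right [ 0.0011 -0.0005  1.    ]
tray [(array([0.56  , 0.1144, 0.0737]), [0.4488764092687421, 0.46967141768892146]), (array([0.5426, 0.2007, 0.0931]), [0.12829213543174312, 0.14190066305354365]), (array([0.454 , 0.1804, 0.0917]), [0.0490084567243593, 0.05555555310239305]), (array([0.4727, 0.095 , 0.0708]), [0.32240040480577686, 0.34526087067852756])]
0.15
```

```bash
cat >> h.py <<'E'
def plan(r,pos,ang=None,grasp=False):
    """world target of TCP (or grasp point), tool-x heading angle (deg); prints single-call deltas"""
    s=r.get_state();R=Ro.from_quat(s["eef_rot"]).as_matrix()
    pos=np.array(pos,float)
    if grasp: pos=pos+[0,0,.147]
    d=R.T@(pos-s["tool_pos"])
    w=np.zeros(3)
    if ang is not None:
        a=np.radians(ang);x=np.array([np.cos(a),np.sin(a),0]);y=np.array([0,0,-1.]);G=np.c_[x,y,np.cross(x,y)]
        w=np.degrees(Ro.from_matrix(R.T@G).as_rotvec())/45
    print("d",d.round(4),"w",w.round(3),"dist",np.linalg.norm(d).round(3),"clock",s["clock"])
E
python3 - <<'E'
from plant import r
from h import *
plan(r,[0.6,-0.27,0.404],107.5)
E
```

```text
d [-4.500e-01  3.000e-04 -1.447e-01] w [1.000e-03 2.114e+00 2.000e-03] dist 0.473 clock 0.15
```

{"op": "arm_command", "data": {"deltas": [{"dx":-0.196,"dz":-0.081,"wy":0.95},{"dx":-0.196,"dz":-0.081,"wy":0.95},{"dx":-0.196,"dz":-0.081,"wy":0.95},{"dx":-0.196,"dz":-0.081,"wy":0.95},{"dx":-0.196,"dz":-0.081,"wy":0.95}], "claw": 1}}

```text
invalid input at $.deltas[0]: expected keys dx, dy, dz, wx, wy, wz
```

```bash
python3 - <<'E'
from plant import r
from h import *
plan(r,[0.6,-0.27,0.404],107.5); print(r.get_state()["q"])
E
```

```text
d [-4.500e-01  3.000e-04 -1.447e-01] w [1.000e-03 2.114e+00 2.000e-03] dist 0.473 clock 0.15
[ 1.20977921  0.68976276 -0.19450088  1.56603365  0.15731453  0.90249997
 -0.21509535]
```

{"op": "arm_command", "data": {"deltas": [{"dx":-0.196,"dy":0,"dz":-0.081,"wx":0,"wy":0.95,"wz":0},{"dx":-0.196,"dy":0,"dz":-0.081,"wx":0,"wy":0.95,"wz":0},{"dx":-0.196,"dy":0,"dz":-0.081,"wx":0,"wy":0.95,"wz":0},{"dx":-0.196,"dy":0,"dz":-0.081,"wx":0,"wy":0.95,"wz":0},{"dx":-0.196,"dy":0,"dz":-0.081,"wx":0,"wy":0.95,"wz":0}], "claw": 1}}

```text
clock: 0.65
tool_pos: [0.3955, -0.4212, 0.4044]
eef_rot: [0.123, 0.698, -0.695, -0.121]
contact_force: [1.4, 0.6, 0.1]
opening: 0.994
```

```bash
python3 - <<'E'
from plant import r
from h import *
plan(r,[0.6,-0.27,0.404],107.5); print(r.get_state()["q"])
E
```

```text
d [-0.1408  0.0017 -0.2117] w [7.000e-03 1.169e+00 1.000e-03] dist 0.254 clock 0.65
[ 0.71558046  0.62346908  0.03874653  1.71959509 -0.03896843  0.7998183
 -1.143939  ]
```

{"op": "arm_command", "data": {"deltas": [{"dx":-0.141,"dy":0,"dz":-0.212,"wx":0,"wy":0.95,"wz":0},{"dx":-0.141,"dy":0,"dz":-0.212,"wx":0,"wy":0.95,"wz":0},{"dx":-0.141,"dy":0,"dz":-0.212,"wx":0,"wy":0.95,"wz":0},{"dx":-0.141,"dy":0,"dz":-0.212,"wx":0,"wy":0.95,"wz":0},{"dx":-0.141,"dy":0,"dz":-0.212,"wx":0,"wy":0.95,"wz":0}]}}

```text
clock: 1.15
tool_pos: [0.5933, -0.2772, 0.4045]
eef_rot: [-0.37, -0.602, 0.602, 0.371]
contact_force: [0.8, -0.9, 0.1]
opening: 0.999
```

```bash
python3 - <<'E'
from plant import r
from h import *
plan(r,[0.6,-0.27,0.404],107.5); print(r.get_state()["q"])
E
```

```text
d [ 0.0034  0.0005 -0.0093] w [-0.     0.207  0.   ] dist 0.01 clock 1.15
[ 0.20981367  0.74814765  0.30391914  1.48285101 -0.25288892  0.949773
 -2.08872403]
```

```bash
cat >> h.py <<'E'
import json
def snap(r,n,name):
    c=r.get_calibration(n); im=r.snapshot(n)
    cv2.imwrite(f"pics/{name}.png",cv2.cvtColor(im,cv2.COLOR_RGB2BGR))
    json.dump({k:(v.tolist() if hasattr(v,"tolist") else v) for k,v in c.items()},open(f"pics/{name}.json","w"))
def cal(name):
    c=json.load(open(f"pics/{name}.json")); c["R"]=np.array(c["R"]);c["t"]=np.array(c["t"]);return c
E
python3 - <<'E'
from plant import r
from h import *
snap(r,"wrist","w1")
crop("pics/w1.png","pics/w1c.png",0,0,640,480,1)
E
```

```text
(no output)
```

View pics/w1c.png

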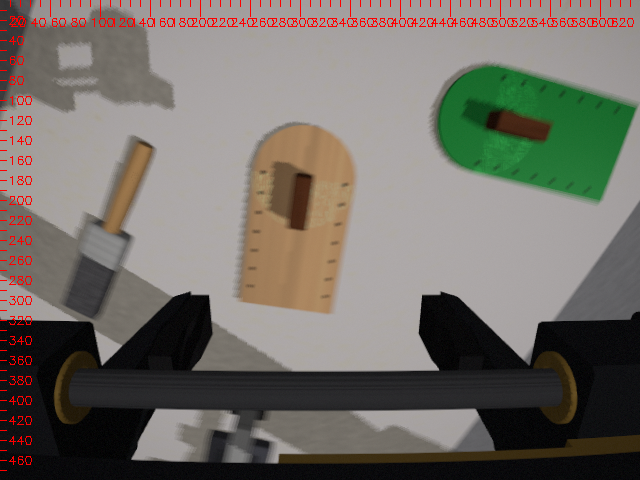

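```bash
python3 - <<'E'
from h import *
crop("pics/w1.png","pics/w1d.png",220,110,380,330,4)
im=cv2.imread("pics/w1d.png");print(im.shape); cv2.imwrite("pics/w1d.png",im[:,:] if im.shape[0]<=600 else cv2.resize(im,None,fx=.68,fy=.68))
E
```

```text
(880, 640, 3)
```

View pics/w1d.png

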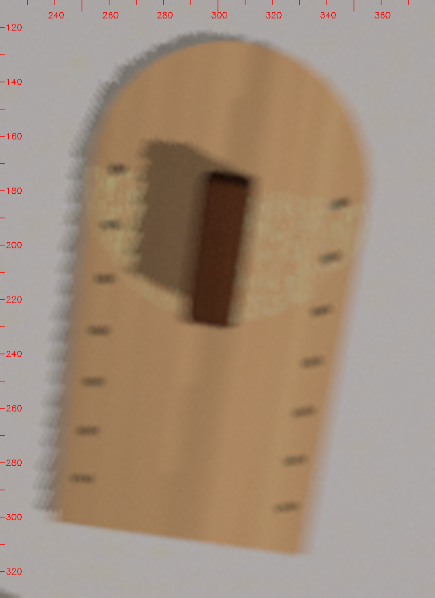

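```bash
python3 - <<'E'
from plant import r
from h import *
np.set_printoptions(precision=4,suppress=True)
T=r.get_calibration("top");S=r.get_calibration("side");W=cal("w1")
p=lambda a,b:(220+a/2.72,110+b/2.72)
a=atz(W,*p(55,520),.008);b=atz(W,*p(304,553),.008);print(a,b,np.linalg.norm(a-b),(a+b)/2,np.degrees(np.arctan2(*(a-b)[[1,0]]))+90)
cs=[atz(W,*p(*q),.036) for q in [(207,180),(249,183),(192,322),(228,326)]]
print(np.array(cs),np.mean(cs,0)); t=(cs[0]+cs[1]-cs[2]-cs[3])/2;print(np.linalg.norm(t),np.degrees(np.arctan2(-t[1],-t[0])))
rt=(cs[2]-cs[0]);
print("tri rib",tri([(T,432.3,254.9),(W,*p(219,253))]))
print("edge tri",tri([(T,372.5,244.5),(W,*p(304,553))]),tri([(T,382.5,289.5),(W,*p(55,520))]))
print("edge tri",tri([(T,372.5,244.5),(W,*p(55,520))]),tri([(T,382.5,289.5),(W,*p(304,553))]))
E
```

```text
[ 0.618  -0.1493  0.008 ] [ 0.524  -0.1806  0.008 ] 0.09908471186893383 [ 0.571 -0.165  0.008] 108.45807105731494
[[ 0.6228 -0.2991  0.036 ]
 [ 0.61   -0.3044  0.036 ]
 [ 0.6063 -0.2534  0.036 ]
 [ 0.5947 -0.2576  0.036 ]] [ 0.6085 -0.2786  0.036 ]
0.04896425883366258 109.03979210975238
tri rib (array([ 0.6071, -0.2777,  0.0261]), [0.5205886546798012, 1.1921205469604557])
edge tri (array([ 0.5716, -0.1726,  0.0619]), [21.89472231416223, 48.44593995483154]) (array([ 0.5693, -0.1682,  0.0203]), [23.44059126131287, 48.89754931901926])
edge tri (array([ 0.6178, -0.1493,  0.0079]), [0.06449239827524442, 0.13493457761444988]) (array([ 0.5223, -0.1798,  0.0047]), [0.45130100687008945, 0.892148351239042])
```

```bash
python3 - <<'E'
from plant import r
from h import *
plan(r,[0.55,-0.10,0.404],117+43)
E
```

```text
d [ 0.1729  0.0005 -0.0312] w [ 0.013 -0.951 -0.001] dist 0.176 clock 1.2
```

{"op": "arm_command", "data": {"deltas": [{"dx":0.173,"dy":0,"dz":-0.031,"wx":0,"wy":-0.95,"wz":0},{"dx":0.173,"dy":0,"dz":-0.031,"wx":0,"wy":-0.95,"wz":0},{"dx":0.173,"dy":0,"dz":-0.031,"wx":0,"wy":-0.95,"wz":0},{"dx":0.173,"dy":0,"dz":-0.031,"wx":0,"wy":-0.95,"wz":0},{"dx":0.173,"dy":0,"dz":-0.031,"wx":0,"wy":-0.95,"wz":0}]}}

```text
clock: 1.7
tool_pos: [0.5396, -0.1057, 0.4045]
eef_rot: [0.117, 0.698, -0.696, -0.119]
contact_force: [0.9, -0.8, 0.3]
opening: 1.001
```

{"op": "arm_command", "data": {"deltas": [{"dx":0.086,"dy":0,"dz":-0.15,"wx":0,"wy":-0.95,"wz":0},{"dx":0.086,"dy":0,"dz":-0.15,"wx":0,"wy":-0.95,"wz":0},{"dx":0.086,"dy":0,"dz":-0.15,"wx":0,"wy":-0.95,"wz":0},{"dx":0.086,"dy":0,"dz":-0.15,"wx":0,"wy":-0.95,"wz":0},{"dx":0.086,"dy":0,"dz":-0.15,"wx":0,"wy":-0.95,"wz":0}]}}

```text
clock: 2.2
tool_pos: [0.5104, 0.0644, 0.4047]
eef_rot: [-0.144, 0.693, -0.691, 0.144]
contact_force: [0.5, -0.2, 0.0]
opening: 0.999
```

{"op": "arm_command", "data": {"deltas": [{"dx":-0.038,"dy":0,"dz":-0.168,"wx":0,"wy":-0.95,"wz":0},{"dx":-0.038,"dy":0,"dz":-0.168,"wx":0,"wy":-0.95,"wz":0},{"dx":-0.038,"dy":0,"dz":-0.168,"wx":0,"wy":-0.95,"wz":0},{"dx":-0.038,"dy":0,"dz":-0.168,"wx":0,"wy":-0.95,"wz":0},{"dx":-0.038,"dy":0,"dz":-0.168,"wx":0,"wy":-0.95,"wz":0}]}}

```text
clock: 2.7
tool_pos: [0.4803, 0.2339, 0.4048]
eef_rot: [-0.386, 0.593, -0.591, 0.387]
contact_force: [-0.0, -0.5, 0.2]
opening: 1.003
```

```bash
python3 - <<'E'
from plant import r
from h import *
plan(r,[0.467,0.28,0.36],282.3);print(r.get_state()["q"])
E
```

```text
d [-0.0367  0.045  -0.0307] w [ 0.001 -0.802 -0.004] dist 0.066 clock 2.7
[-0.34481571  0.5790833  -0.31158831  1.83634825  0.24130631  0.76135288
 -1.19926193]
```

{"op": "arm_command", "data": {"deltas": [{"dx":-0.037,"dy":0.045,"dz":-0.031,"wx":0,"wy":-0.8,"wz":0},{"dx":-0.037,"dy":0.045,"dz":-0.031,"wx":0,"wy":-0.8,"wz":0},{"dx":-0.037,"dy":0.045,"dz":-0.031,"wx":0,"wy":-0.8,"wz":0},{"dx":-0.037,"dy":0.045,"dz":-0.031,"wx":0,"wy":-0.8,"wz":0},{"dx":-0.037,"dy":0.045,"dz":-0.031,"wx":0,"wy":-0.8,"wz":0}]}}

```text
clock: 3.2
tool_pos: [0.4691, 0.2755, 0.3593]
eef_rot: [0.548, -0.448, 0.447, -0.547]
contact_force: [0.3, 0.6, -0.1]
opening: 1.001
```

```bash
python3 - <<'E'
from plant import r
from h import *
print(r.get_state()["q"])
snap(r,"wrist","w2")
crop("pics/w2.png","pics/w2c.png",0,0,640,480,1)
E
```

```text
[-0.34104332  0.67460831 -0.45598856  1.85026726  0.43133333  0.71661179
 -0.84015459]
```

View pics/w2c.png

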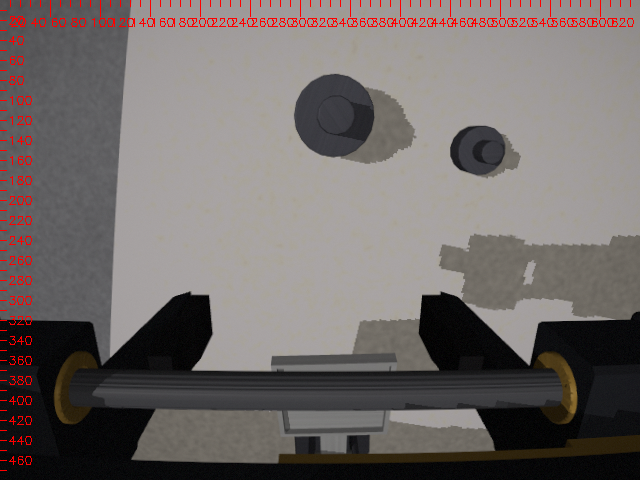

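Wrist view: the large weight's disc is at (334,115) with its knob at (336,115). The small one is at (478,150). The left one is about twice as wide, so it is the large weight.

```bash
python3 - <<'E'
from plant import r
from h import *
np.set_printoptions(precision=4,suppress=True)
T=r.get_calibration("top");S=r.get_calibration("side");W=cal("w2")
print(atz(W,336,115,.068), "disc",atz(W,334.5,115,.04), atz(W,294.5,115,.04)-atz(W,374,115,.04))
print(tri([(W,336,115),(T,129,281.7)]),tri([(W,336,115),(S,192.7,380)]),tri([(W,336,115),(S,192.7,380),(T,129,281.7)]))
# tray far rim corners
print(tri([(W,272,357),(T,205,297.5)]),tri([(W,396,354),(T,202,252.5)]))
crop("pics/w2.png","pics/w2d.png",280,60,440,180,5)
E
```

```text
[0.4657 0.359  0.068 ] disc [0.4658 0.3598 0.04  ] [-0.0576 -0.0118  0.    ]
(array([0.4686, 0.36  , 0.0392]), [2.1480837322140696, 0.757306274858555]) (array([0.4648, 0.3573, 0.0697]), [2.892403456652952, 1.2281219218217172]) (array([0.468 , 0.3548, 0.0608]), [7.363547415693454, 1.3979373635945374, 1.8188069939975844])
(array([0.4544, 0.181 , 0.0891]), [0.274571160520388, 0.10424944830405067]) (array([0.544 , 0.202 , 0.0896]), [1.00198070235378, 0.3616113410723096])
```

View pics/w2d.png

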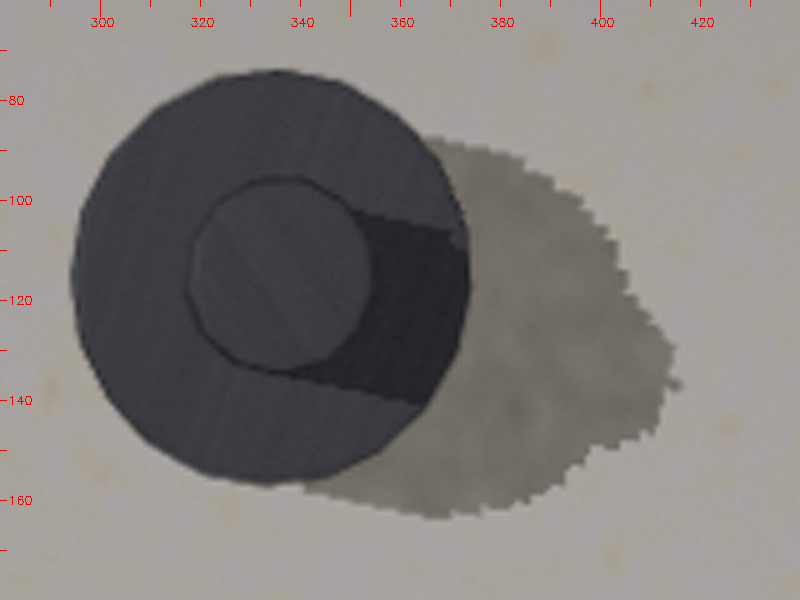

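```bash
python3 - <<'E'
from plant import r
from h import *
plan(r,[0.466,0.357,0.13],282.3,True)
E
```

```text
d [-0.0806  0.0824  0.0131] w [ 0.001 -0.02  -0.   ] dist 0.116 clock 3.25
```

{"op": "arm_command", "data": {"deltas": [{"dx":-0.081,"dy":0.082,"dz":0.013,"wx":0,"wy":0,"wz":0},{"dx":-0.081,"dy":0.082,"dz":0.013,"wx":0,"wy":0,"wz":0},{"dx":-0.081,"dy":0.082,"dz":0.013,"wx":0,"wy":0,"wz":0},{"dx":-0.081,"dy":0.082,"dz":0.013,"wx":0,"wy":0,"wz":0},{"dx":-0.081,"dy":0.082,"dz":0.013,"wx":0,"wy":0,"wz":0}], "claw": 0}}

```text
clock: 3.75
tool_pos: [0.4664, 0.3567, 0.2782]
eef_rot: [0.547, -0.448, 0.449, -0.546]
contact_force: [-0.9, -0.7, -0.0]
opening: 0.57
```

```bash
python3 - <<'E'
from plant import r
from h import *
snap(r,"wrist","w3")
crop("pics/w3.png","pics/w3c.png",160,200,480,420,2)
E
```

```text
(no output)
```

View pics/w3c.png

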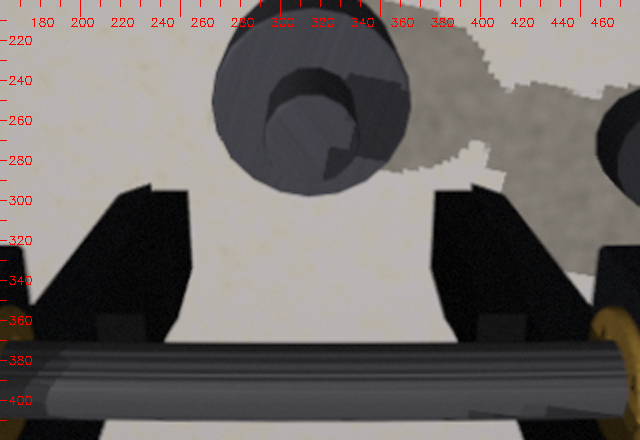

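```bash
python3 - <<'E'
from plant import r
from h import *
np.set_printoptions(precision=4,suppress=True)
a,b=cal("w2"),cal("w3")
X,e=tri([(a,336.3,115),(b,315.5,269)]);print(X,e,atz(b,315.5,269,.068),atz(b,315.5,269-21.5,.068)-atz(b,315.5,269+21.5,.068))
plan(r,[X[0],X[1],0.062],282.3,True)
E
```

```text
[0.4659 0.3591 0.0667] [0.1313316473908951, 0.16731197528720326] [0.4657 0.3596 0.068 ] [-0.0047  0.0236  0.    ]
d [-0.003   0.0697 -0.0004] w [-0.002 -0.024  0.002] dist 0.07 clock 3.8
```

{"op": "arm_command", "data": {"deltas": [{"dx":-0.003,"dy":0.03,"dz":0,"wx":0,"wy":0,"wz":0},{"dx":-0.003,"dy":0.055,"dz":0,"wx":0,"wy":0,"wz":0},{"dx":-0.003,"dy":0.065,"dz":0,"wx":0,"wy":0,"wz":0},{"dx":-0.003,"dy":0.069,"dz":0,"wx":0,"wy":0,"wz":0},{"dx":-0.003,"dy":0.069,"dz":0,"wx":0,"wy":0,"wz":0}]}}

```text
clock: 4.3
tool_pos: [0.4659, 0.3603, 0.2095]
eef_rot: [-0.547, 0.448, -0.449, 0.547]
contact_force: [-1.0, -0.0, 0.0]
opening: 0.499
```

{"op": "arm_command", "data": {"deltas": [{"dx":0,"dy":0,"dz":0,"wx":0,"wy":0,"wz":0},{"dx":0,"dy":0,"dz":0,"wx":0,"wy":0,"wz":0},{"dx":0,"dy":0,"dz":0,"wx":0,"wy":0,"wz":0},{"dx":0,"dy":0,"dz":0,"wx":0,"wy":0,"wz":0},{"dx":0,"dy":0,"dz":0,"wx":0,"wy":0,"wz":0}], "claw": -1, "grip_force": 40}}

```text
clock: 4.8
tool_pos: [0.4655, 0.361, 0.2096]
eef_rot: [-0.547, 0.448, -0.448, 0.547]
contact_force: [-0.9, -0.7, 5.9]
opening: 0.281
```

```bash
python3 - <<'E'
from plant import r
print(r.get_state())
E
```

```text
{'clock': 4.8, 'q': array([-0.56185353,  0.93775456, -0.30911529,  1.79799283,  0.54796567,
        0.49078154, -1.04374014]), 'qd': array([ 0.00217113, -0.00106235,  0.00067665, -0.00192902,  0.00051698,
       -0.00103942, -0.00010227]), 'joint_torque': array([-1.56008159e-01, -5.16991925e+01, -3.07947814e+00, -7.77641505e+00,
        6.69046864e-02, -3.75427622e-01,  2.74946925e-02]), 'tool_pos': array([0.46545077, 0.36095398, 0.20959663]), 'eef_rot': array([-0.54664886,  0.44788825, -0.4481916 ,  0.54744445]), 'contact_force': array([-0.89094   , -0.74888273,  5.94280681]), 'moment': array([-0.20334084, -0.01129621, -0.04810302]), 'opening': 0.28093011140283813}
```

{"op": "arm_command", "data": {"deltas": [{"dx":0,"dy":-0.02,"dz":0,"wx":0,"wy":0,"wz":0},{"dx":0,"dy":-0.05,"dz":0,"wx":0,"wy":0,"wz":0},{"dx":0,"dy":-0.09,"dz":0,"wx":0,"wy":0,"wz":0},{"dx":0,"dy":-0.12,"dz":0,"wx":0,"wy":0,"wz":0},{"dx":0,"dy":-0.13,"dz":0,"wx":0,"wy":0,"wz":0}]}}

```text
clock: 5.3
tool_pos: [0.4655, 0.3609, 0.3404]
eef_rot: [-0.546, 0.448, -0.448, 0.548]
contact_force: [1.4, 0.4, -9.4]
opening: 0.286
```

```bash
python3 - <<'E'
from plant import r
from h import *
plan(r,[0.507,0.1544,0.34],282.1); print(r.get_state()["contact_force"],r.get_state()["opening"])
E
```

```text
d [2.106e-01 1.000e-04 0.000e+00] w [-0.003 -0.017 -0.002] dist 0.211 clock 5.3
[ 1.38074067  0.39561289 -9.44857252] 0.28606261011364487
```

{"op": "arm_command", "data": {"deltas": [{"dx":0.03,"dy":0,"dz":0,"wx":0,"wy":0,"wz":0},{"dx":0.08,"dy":0,"dz":0,"wx":0,"wy":0,"wz":0},{"dx":0.13,"dy":0,"dz":0,"wx":0,"wy":0,"wz":0},{"dx":0.18,"dy":0,"dz":0,"wx":0,"wy":0,"wz":0},{"dx":0.21,"dy":0,"dz":0,"wx":0,"wy":0,"wz":0}]}}

```text
clock: 5.8
tool_pos: [0.5064, 0.1487, 0.3362]
eef_rot: [0.549, -0.449, 0.45, -0.543]
contact_force: [0.5, 0.2, -9.3]
opening: 0.278
```

```bash
python3 - <<'E'
from plant import r
from h import *
plan(r,[0.507,0.1544,0.34],282.1)
snap(r,"side","s2");snap(r,"top","t3");snap(r,"wrist","w4")
crop("pics/s2.png","pics/s2c.png",200,150,400,350,3)
crop("pics/w4.png","pics/w4c.png",160,200,480,460,2)
E
```

```text
d [-0.0055 -0.0038  0.0016] w [ 0.008 -0.023  0.008] dist 0.007 clock 5.8
```

View pics/s2c.png

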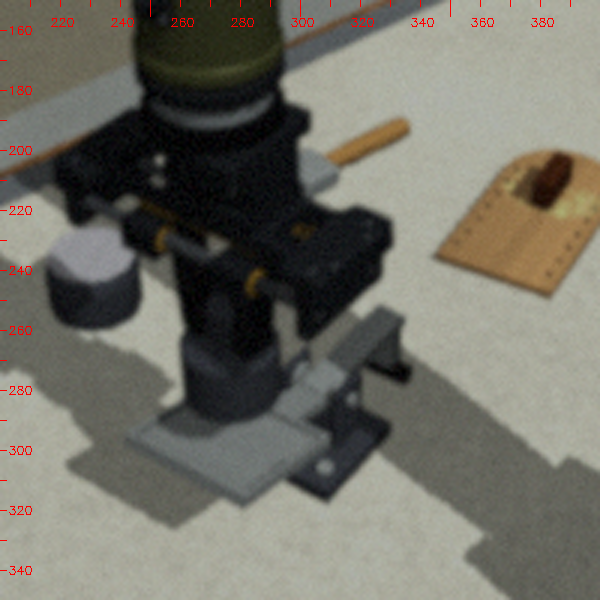

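View pics/w4c.png

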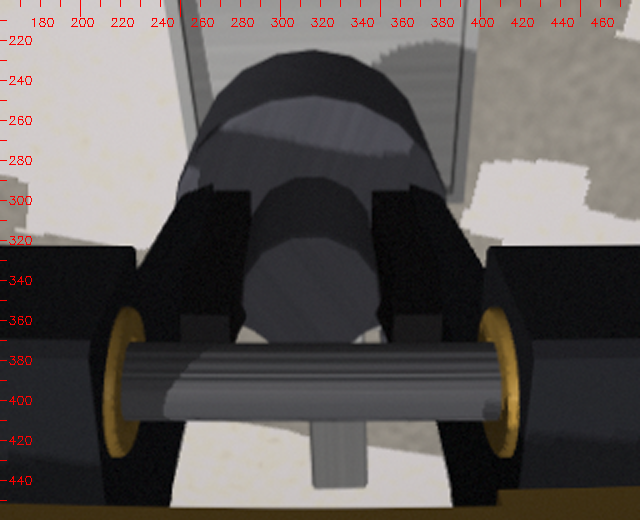

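```bash
python3 - <<'E'
from plant import r
from h import *
plan(r,[0.509,0.1547,0.31],282.1)
E
```

```text
d [-0.0036  0.0264  0.0033] w [ 0.007 -0.024  0.004] dist 0.027 clock 5.95
```

{"op": "arm_command", "data": {"deltas": [{"dx":-0.004,"dy":0.01,"dz":0.003,"wx":0,"wy":0,"wz":0},{"dx":-0.004,"dy":0.02,"dz":0.003,"wx":0,"wy":0,"wz":0},{"dx":-0.004,"dy":0.026,"dz":0.003,"wx":0,"wy":0,"wz":0},{"dx":-0.004,"dy":0.026,"dz":0.003,"wx":0,"wy":0,"wz":0},{"dx":-0.004,"dy":0.026,"dz":0.003,"wx":0,"wy":0,"wz":0}]}}

```text
clock: 6.45
tool_pos: [0.5086, 0.1599, 0.3123]
eef_rot: [0.548, -0.448, 0.448, -0.547]
contact_force: [0.1, 0.3, -9.6]
opening: 0.283
```

```bash
python3 - <<'E'
from plant import r
from h import *
plan(r,[0.509,0.1547,0.265],282.1);print(r.get_state()["contact_force"])
E
```

```text
d [ 0.0051  0.0473 -0.0006] w [ 0.001 -0.015  0.   ] dist 0.048 clock 6.45
[ 0.10639559  0.33998218 -9.55599689]
```

{"op": "arm_command", "data": {"deltas": [{"dx":0.005,"dy":0.006,"dz":0,"wx":0,"wy":0,"wz":0},{"dx":0.005,"dy":0.012,"dz":0,"wx":0,"wy":0,"wz":0},{"dx":0.005,"dy":0.018,"dz":0,"wx":0,"wy":0,"wz":0},{"dx":0.005,"dy":0.024,"dz":0,"wx":0,"wy":0,"wz":0},{"dx":0.005,"dy":0.03,"dz":0,"wx":0,"wy":0,"wz":0}]}}

```text
clock: 6.95
tool_pos: [0.5098, 0.1551, 0.2824]
eef_rot: [-0.547, 0.448, -0.448, 0.548]
contact_force: [-0.9, 0.9, -6.4]
opening: 0.286
```

{"op": "arm_command", "data": {"deltas": [{"dx":0,"dy":0.005,"dz":0,"wx":0,"wy":0,"wz":0},{"dx":0,"dy":0.01,"dz":0,"wx":0,"wy":0,"wz":0},{"dx":0,"dy":0.014,"dz":0,"wx":0,"wy":0,"wz":0},{"dx":0,"dy":0.017,"dz":0,"wx":0,"wy":0,"wz":0},{"dx":0,"dy":0.017,"dz":0,"wx":0,"wy":0,"wz":0}]}}

```text
clock: 7.45
tool_pos: [0.51, 0.1549, 0.2656]
eef_rot: [-0.547, 0.448, -0.448, 0.547]
contact_force: [-0.6, 1.2, -4.5]
opening: 0.281
```

```bash
python3 - <<'E'
from plant import r
from h import *
plan(r,[0.509,0.1547,0.2636],282.1);print(r.get_state()["contact_force"],r.get_state()["moment"])
snap(r,"side","s3")
crop("pics/s3.png","pics/s3c.png",200,150,400,350,3)
E
```

```text
d [-0.     0.002 -0.001] w [-0.001 -0.016 -0.001] dist 0.002 clock 7.45
[-0.56501366  1.16338998 -4.4588743 ] [ 0.55301446 -0.00326567 -0.00152268]
```

View pics/s3c.png

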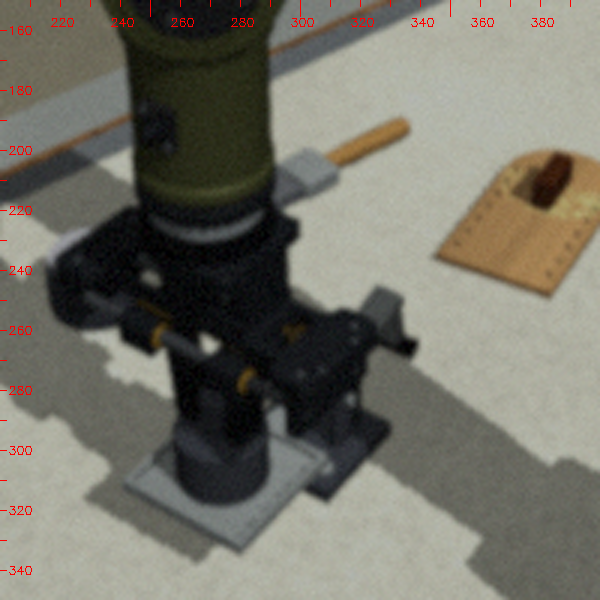

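{"op": "arm_command", "data": {"deltas": [{"dx":0,"dy":0.001,"dz":0,"wx":0,"wy":0,"wz":0},{"dx":0,"dy":0.002,"dz":0,"wx":0,"wy":0,"wz":0},{"dx":0,"dy":0.002,"dz":0,"wx":0,"wy":0,"wz":0},{"dx":0,"dy":0.002,"dz":0,"wx":0,"wy":0,"wz":0},{"dx":0,"dy":0.002,"dz":0,"wx":0,"wy":0,"wz":0}]}}

```text
clock: 8.0
tool_pos: [0.5099, 0.1548, 0.264]
eef_rot: [-0.547, 0.448, -0.448, 0.548]
contact_force: [-0.0, 3.7, -3.2]
opening: 0.282
```

{"op": "arm_command", "data": {"deltas": [{"dx":0,"dy":0.001,"dz":0,"wx":0,"wy":0,"wz":0},{"dx":0,"dy":0.001,"dz":0,"wx":0,"wy":0,"wz":0},{"dx":0,"dy":0.001,"dz":0,"wx":0,"wy":0,"wz":0},{"dx":0,"dy":0.001,"dz":0,"wx":0,"wy":0,"wz":0},{"dx":0,"dy":0.001,"dz":0,"wx":0,"wy":0,"wz":0}]}}

```text
clock: 8.5
tool_pos: [0.5099, 0.155, 0.2633]
eef_rot: [-0.547, 0.448, -0.448, 0.548]
contact_force: [-2.2, 4.3, 6.3]
opening: 0.282
```

{"op": "arm_command", "data": {"deltas": [{"dx":0,"dy":0,"dz":0,"wx":0,"wy":0,"wz":0},{"dx":0,"dy":0,"dz":0,"wx":0,"wy":0,"wz":0},{"dx":0,"dy":0,"dz":0,"wx":0,"wy":0,"wz":0},{"dx":0,"dy":0,"dz":0,"wx":0,"wy":0,"wz":0},{"dx":0,"dy":0,"dz":0,"wx":0,"wy":0,"wz":0}], "claw": 0.2}}

```text
clock: 9.0
tool_pos: [0.5099, 0.154, 0.2626]
eef_rot: [0.547, -0.448, 0.448, -0.547]
contact_force: [0.3, -0.5, 0.6]
opening: 0.597
```

{"op": "arm_command", "data": {"deltas": [{"dx":0,"dy":-0.03,"dz":0,"wx":0,"wy":0,"wz":0},{"dx":0,"dy":-0.07,"dz":0,"wx":0,"wy":0,"wz":0},{"dx":0,"dy":-0.11,"dz":0,"wx":0,"wy":0,"wz":0},{"dx":0,"dy":-0.14,"dz":0,"wx":0,"wy":0,"wz":0},{"dx":0,"dy":-0.14,"dz":0,"wx":0,"wy":0,"wz":0}]}}

```text
clock: 9.5
tool_pos: [0.5108, 0.1551, 0.4066]
eef_rot: [-0.544, 0.447, -0.45, 0.549]
contact_force: [0.5, 0.7, -0.2]
opening: 0.601
```

```bash
python3 - <<'E'
from plant import r
from h import *
plan(r,[0.6085,-0.279,0.40],288.2);print(r.get_state()["contact_force"],r.get_state()["q"])
snap(r,"side","s4"); snap(r,"wrist","w5")
crop("pics/s4.png","pics/s4c.png",200,150,400,350,3)
E
```

```text
d [0.4448 0.0061 0.0104] w [-0.01  -0.153 -0.001] dist 0.445 clock 9.5
[ 0.52347521  0.69994182 -0.20925501] [-0.05590167  0.60352581 -0.5293099   1.83176447  0.40927179  0.80785862
 -0.59572711]
```

View pics/s4c.png

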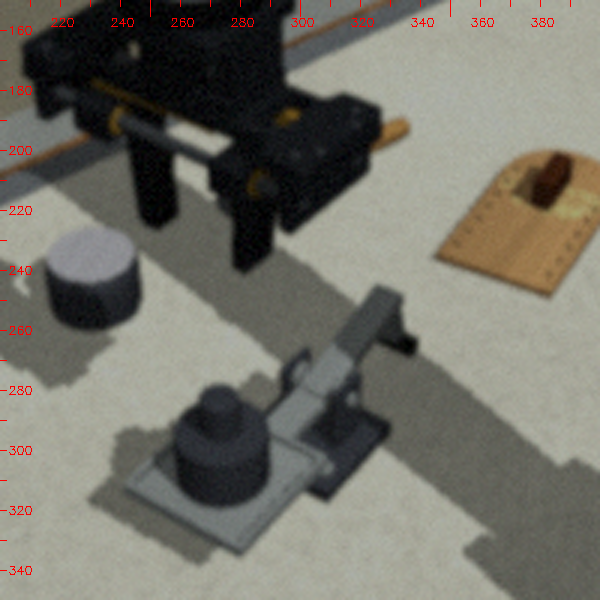

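View pics/w5.png

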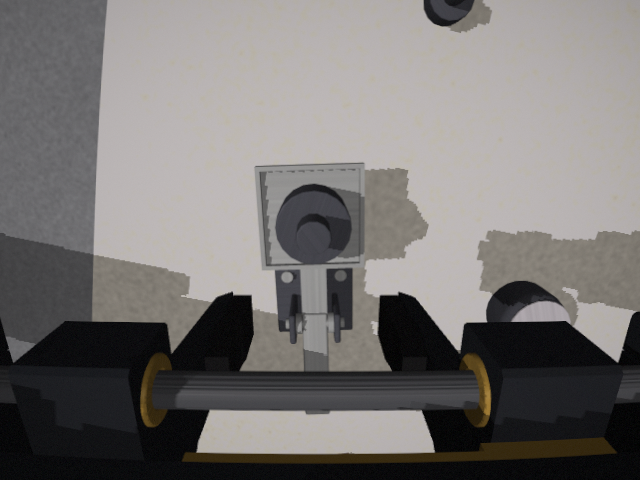

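The weight stands on the tray, at (310,225) in the wrist view. In the side view the jaw is up. Next I'll move toward the template and measure the foot's front on the way.

{"op": "arm_command", "data": {"deltas": [{"dx":0.04,"dy":0,"dz":0.003,"wx":0,"wy":-0.15,"wz":0},{"dx":0.09,"dy":0,"dz":0.006,"wx":0,"wy":-0.15,"wz":0},{"dx":0.14,"dy":0,"dz":0.006,"wx":0,"wy":-0.15,"wz":0},{"dx":0.19,"dy":0,"dz":0.006,"wx":0,"wy":-0.15,"wz":0},{"dx":0.23,"dy":0,"dz":0.006,"wx":0,"wy":-0.15,"wz":0}], "claw": 1}}

```text
clock: 10.1
tool_pos: [0.5606, -0.0735, 0.4005]
eef_rot: [0.573, -0.417, 0.415, -0.571]
contact_force: [0.6, 0.1, -0.4]
opening: 0.995
```

{"op": "arm_command", "data": {"deltas": [{"dx":0.03,"dy":0,"dz":0,"wx":0,"wy":0,"wz":0},{"dx":0.03,"dy":0,"dz":0,"wx":0,"wy":0,"wz":0},{"dx":0.03,"dy":0,"dz":0,"wx":0,"wy":0,"wz":0},{"dx":0.03,"dy":0,"dz":0,"wx":0,"wy":0,"wz":0},{"dx":0.03,"dy":0,"dz":0,"wx":0,"wy":0,"wz":0}]}}

```text
clock: 10.6
tool_pos: [0.5701, -0.0965, 0.4024]
eef_rot: [-0.573, 0.415, -0.414, 0.573]
contact_force: [0.9, 0.2, 0.3]
opening: 1.0
```

```bash
python3 - <<'E'
from plant import r
from h import *
plan(r,[0.6085,-0.279,0.25],288.2);print(r.get_state()["q"])
snap(r,"wrist","w6")
crop("pics/w6.png","pics/w6c.png",200,0,460,200,3)
E
```

```text
d [ 0.1854  0.1522 -0.0208] w [ 0.001  0.002 -0.001] dist 0.241 clock 10.6
[ 0.42484705  0.67839756 -0.58390448  1.70067902  0.45537792  0.9026423
 -0.02578157]
```

View pics/w6.png

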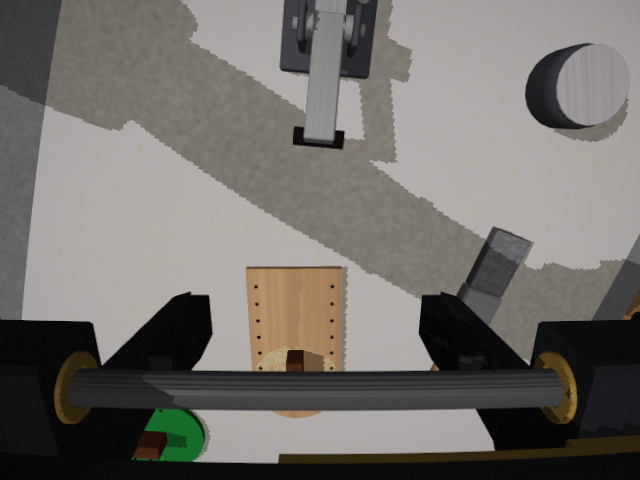

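View pics/w6c.png

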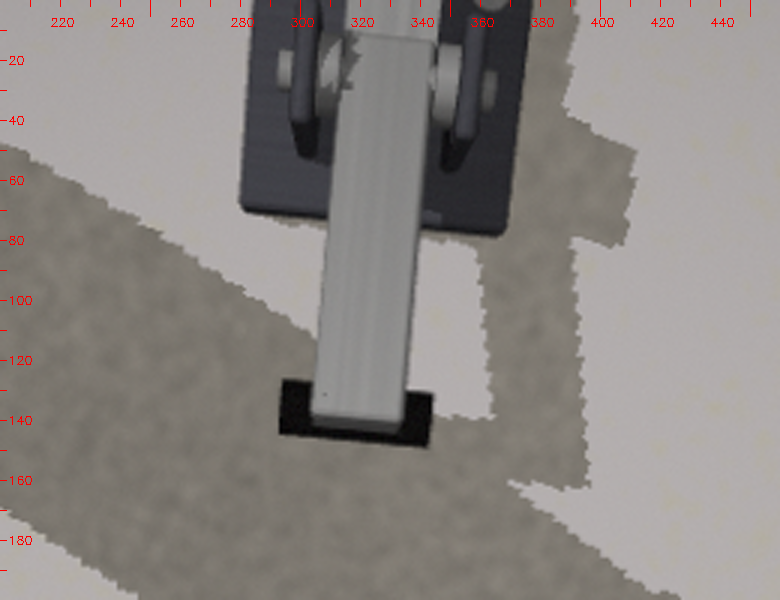

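```bash
python3 - <<'E'
from plant import r
from h import *
np.set_printoptions(precision=4,suppress=True)
W=cal("w6");T=r.get_calibration("top")
l=atz(W,280.5,68.5,.014);q=atz(W,368.5,76.8,.014)
v=l-q;ang=np.degrees(np.arctan2(v[1],v[0]));print(l,q,(l+q)/2,np.linalg.norm(v),ang)
print("l/r:",np.degrees(np.arctan2(v[1],v[0])))
print(tri([(W,280.5,68.5),(T,293.3,289.3)]),tri([(W,368.5,76.8),(T,290,253.7)]))
a=atz(W,247,267,.008);b=atz(W,341.5,267,.008);v=b-a;print(a,b,(a+b)/2,np.linalg.norm(v),np.degrees(np.arctan2(v[1],v[0]))+90)
crop("pics/w6.png","pics/w6d.png",235,250,365,390,4)
E
```

```text
[0.5011 0.0126 0.014 ] [0.5775 0.0306 0.014 ] [0.5393 0.0216 0.014 ] 0.07846177615943864 -166.78044304323444
l/r: -166.78044304323444
(array([0.4996, 0.0132, 0.0028]), [0.6830358879055662, 0.275023701937798]) (array([0.5769, 0.0304, 0.0081]), [1.7127507096764318, 0.6802928745519983])
[ 0.5226 -0.1795  0.008 ] [ 0.6152 -0.1489  0.008 ] [ 0.5689 -0.1642  0.008 ] 0.09755432884367907 108.2877708605271
```

View pics/w6d.png

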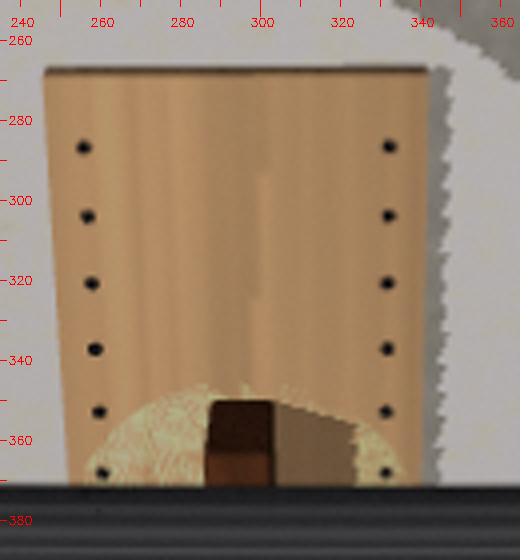

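```bash
python3 - <<'E'
from plant import r
from h import *
plan(r,[0.6077,-0.2784,0.09],288.3,True)
E
```

```text
d [ 0.1844  0.1654 -0.0213] w [ 0.001 -0.    -0.001] dist 0.249 clock 10.65
```

{"op": "arm_command", "data": {"deltas": [{"dx":0.04,"dy":0.03,"dz":-0.005,"wx":0,"wy":0,"wz":0},{"dx":0.08,"dy":0.06,"dz":-0.01,"wx":0,"wy":0,"wz":0},{"dx":0.12,"dy":0.09,"dz":-0.015,"wx":0,"wy":0,"wz":0},{"dx":0.16,"dy":0.12,"dz":-0.021,"wx":0,"wy":0,"wz":0},{"dx":0.184,"dy":0.14,"dz":-0.021,"wx":0,"wy":0,"wz":0}], "claw": 0.2}}

```text
clock: 11.15
tool_pos: [0.6067, -0.283, 0.2603]
eef_rot: [0.573, -0.416, 0.415, -0.571]
contact_force: [0.1, -0.7, 1.0]
opening: 0.605
```

{"op": "arm_command", "data": {"deltas": [{"dx":0,"dy":0.015,"dz":0,"wx":0,"wy":0,"wz":0},{"dx":0,"dy":0.025,"dz":0,"wx":0,"wy":0,"wz":0},{"dx":0,"dy":0.025,"dz":0,"wx":0,"wy":0,"wz":0},{"dx":0,"dy":0.025,"dz":0,"wx":0,"wy":0,"wz":0},{"dx":0,"dy":0.025,"dz":0,"wx":0,"wy":0,"wz":0}]}}

```text
clock: 11.65
tool_pos: [0.6084, -0.2785, 0.2392]
eef_rot: [-0.573, 0.414, -0.415, 0.573]
contact_force: [0.3, 0.1, 0.2]
opening: 0.602
```

```bash
python3 - <<'E'
from plant import r
from h import *
plan(r,[0.6077,-0.2784,0.03],288.3,True);print(r.get_state()["q"])
snap(r,"wrist","w7")
E
```

```text
d [-0.0003  0.0622 -0.0007] w [-0.002 -0.002  0.001] dist 0.062 clock 11.65
[ 0.61183029  0.99221504 -0.4962206   1.52540543  0.60295407  0.77839066
  0.18717974]
```

View pics/w7.png

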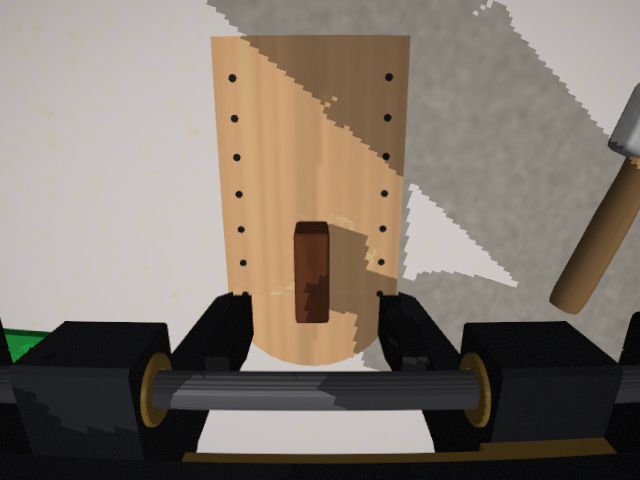

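Wrist view: the rib's top face is at u 295–329, v 234–323. The template's front corners are at (211,37) and (410,36).

```bash
python3 - <<'E'
from plant import r
from h import *
np.set_printoptions(precision=4,suppress=True)
W=cal("w7");W1=cal("w1")
a=atz(W,295,234,.036);b=atz(W,329,234,.036);c=atz(W,295,323,.036);d=atz(W,328,323,.036)
print(np.linalg.norm(a-b),np.linalg.norm(a-c),(a+b+c+d)/4)
f=(a+b-c-d);print(np.degrees(np.arctan2(f[1],f[0])))
print("tri c",tri([(W,295,323),(W1,220+249/2.72,110+183/2.72)]),tri([(W,328,323),(W1,220+207/2.72,110+180/2.72)]))
a=atz(W,211,37,.008);b=atz(W,410,36,.008);v=b-a;m=(a+b)/2;ang=np.degrees(np.arctan2(v[1],v[0]))+90
print(a,b,m,np.linalg.norm(v),ang,m[:2]-.12*np.array([np.cos(np.radians(ang)),np.sin(np.radians(ang))]))
E
```

```text
0.01669394877871264 0.04891545631049259 [ 0.6068 -0.2793  0.036 ]
107.71347720481145
tri c (array([ 0.608 , -0.3049,  0.0357]), [3.9933600516891414, 2.362130080822397]) (array([ 0.6226, -0.2993,  0.0369]), [0.5330406329009908, 0.3150045900058079])
[ 0.5218 -0.1818  0.008 ] [ 0.6162 -0.1504  0.008 ] [ 0.569  -0.1661  0.008 ] 0.09952869232529933 108.40280958463671 [ 0.6069 -0.28  ]
```

{"op": "arm_command", "data": {"deltas": [{"dx":0,"dy":0.025,"dz":-0.001,"wx":0,"wy":0,"wz":0},{"dx":0,"dy":0.045,"dz":-0.001,"wx":0,"wy":0,"wz":0},{"dx":0,"dy":0.058,"dz":-0.001,"wx":0,"wy":0,"wz":0},{"dx":0,"dy":0.061,"dz":-0.001,"wx":0,"wy":0,"wz":0},{"dx":0,"dy":0.061,"dz":-0.001,"wx":0,"wy":0,"wz":0}]}}

```text
clock: 12.2
tool_pos: [0.6069, -0.2799, 0.177]
eef_rot: [-0.572, 0.415, -0.415, 0.573]
contact_force: [-0.7, -0.4, 1.1]
opening: 0.6
```

{"op": "arm_command", "data": {"deltas": [{"dx":0,"dy":0,"dz":0,"wx":0,"wy":0,"wz":0},{"dx":0,"dy":0,"dz":0,"wx":0,"wy":0,"wz":0},{"dx":0,"dy":0,"dz":0,"wx":0,"wy":0,"wz":0},{"dx":0,"dy":0,"dz":0,"wx":0,"wy":0,"wz":0},{"dx":0,"dy":0,"dz":0,"wx":0,"wy":0,"wz":0}], "claw": -1, "grip_force": 20}}

```text
clock: 12.7
tool_pos: [0.6069, -0.2801, 0.1771]
eef_rot: [-0.572, 0.415, -0.415, 0.573]
contact_force: [0.2, 0.1, 1.5]
opening: 0.205
```

```bash
python3 - <<'E'
from plant import r
from h import *
plan(r,[0.6077,-0.2784,0.03],288.3,True);s=r.get_state();print(s["contact_force"],s["opening"],s["tool_pos"])
snap(r,"wrist","w8")
E
```

```text
d [-0.0014  0.0001  0.0013] w [-0.001 -0.004  0.001] dist 0.002 clock 12.7
[0.24691197 0.1126488  1.5283776 ] 0.20460060609971023 [ 0.60685325 -0.280104    0.17707086]
```

View pics/w8.png

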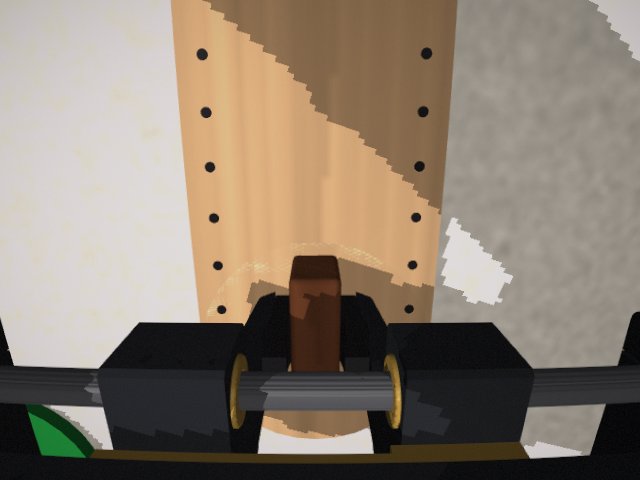

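```bash
python3 - <<'E'
from h import *
crop("pics/w5.png","pics/w5d.png",240,150,400,350,3)
E
```

```text
(no output)
```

View pics/w5d.png

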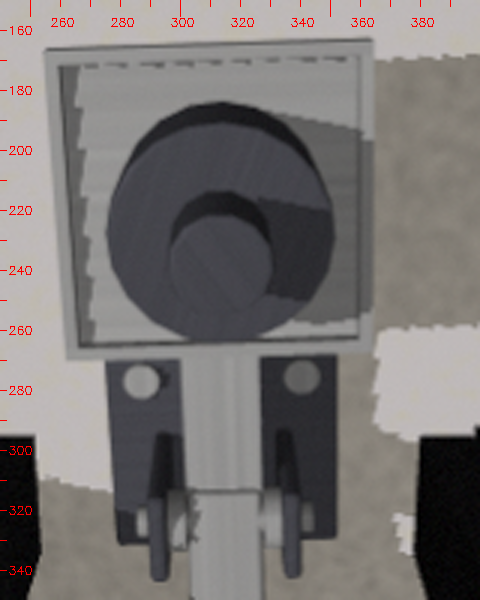

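```bash
python3 - <<'E'
from h import *
np.set_printoptions(precision=4,suppress=True)
W=cal("w5")
P=[atz(W,*p,.059) for p in [(254.7,166),(364,163),(262.3,270),(364,266.7)]]
an=lambda v:np.degrees(np.arctan2(v[1],v[0]))
print(np.array(P),np.mean(P,0))
print(an(P[0]-P[2]),an(P[1]-P[3]),an(P[0]-P[1])-90, an(P[2]-P[3])-90,[np.linalg.norm(x) for x in (P[0]-P[2],P[1]-P[3],P[0]-P[1],P[2]-P[3])])
l=atz(W,279.3,331.7,.014);q=atz(W,352,329.7,.014);print(l,q,(l+q)/2,an(l-q)-90,np.linalg.norm(l-q))
# w6 arm axis & pad: pad ends at z~.031 bottom; use top arm edges, tip top z .078
W=cal("w6")
p1=atz(W,200+312/3,416/3,.078);p2=atz(W,200+404/3,416/3,.078);print("tip mid",(p1+p2)/2,np.linalg.norm(p1-p2))
E
```

```text
[[0.4534 0.1875 0.059 ]
 [0.542  0.2076 0.059 ]
 [0.4741 0.0976 0.059 ]
 [0.5631 0.1185 0.059 ]] [0.5082 0.1528 0.059 ]
102.97400885236509 103.32833017165699 -257.21322960410055 -256.8184963800286 [np.float64(0.09226869255565068), np.float64(0.0916429304103609), np.float64(0.09078634626653889), np.float64(0.0913531835635174)]
[0.5002 0.0127 0.014 ] [0.5767 0.0302 0.014 ] [0.5384 0.0215 0.014 ] -257.06501331533053 0.07848267914785836
tip mid [ 0.5517 -0.0327  0.078 ] 0.023392684637618285
```

```bash
python3 - <<'E'
from plant import r
from h import *
plan(r,[0.5726,-0.1252,0.1775],283.0)
E
```

```text
d [-0.1579 -0.0005  0.0157] w [-0.001  0.114  0.001] dist 0.159 clock 12.75
```

{"op": "arm_command", "data": {"deltas": [{"dx":-0.01,"dy":0,"dz":0.001,"wx":0,"wy":0.02,"wz":0},{"dx":-0.025,"dy":0,"dz":0.003,"wx":0,"wy":0.04,"wz":0},{"dx":-0.04,"dy":0,"dz":0.004,"wx":0,"wy":0.06,"wz":0},{"dx":-0.06,"dy":0,"dz":0.006,"wx":0,"wy":0.08,"wz":0},{"dx":-0.08,"dy":0,"dz":0.008,"wx":0,"wy":0.114,"wz":0}]}}

```text
clock: 13.25
tool_pos: [0.5895, -0.2019, 0.177]
eef_rot: [0.553, -0.44, 0.441, -0.553]
contact_force: [1.0, -0.9, -0.3]
opening: 0.203
```

```bash
python3 - <<'E'
from plant import r
from h import *
plan(r,[0.5726,-0.1252,0.1775],283.0); print(r.get_state()["contact_force"])
E
```

```text
d [-0.0785 -0.0006  0.0006] w [-0.001 -0.003  0.002] dist 0.078 clock 13.25
[ 0.98893974 -0.93371194 -0.25650971]
```

{"op": "arm_command", "data": {"deltas": [{"dx":-0.015,"dy":0,"dz":0,"wx":0,"wy":0,"wz":0},{"dx":-0.035,"dy":0,"dz":0,"wx":0,"wy":0,"wz":0},{"dx":-0.055,"dy":0,"dz":0,"wx":0,"wy":0,"wz":0},{"dx":-0.07,"dy":0,"dz":0,"wx":0,"wy":0,"wz":0},{"dx":-0.078,"dy":0,"dz":0,"wx":0,"wy":0,"wz":0}]}}

```text
clock: 13.75
tool_pos: [0.572, -0.1243, 0.177]
eef_rot: [-0.554, 0.44, -0.44, 0.554]
contact_force: [1.1, -1.1, 1.9]
opening: 0.206
```

```bash
python3 - <<'E'
from plant import r
from h import *
plan(r,[0.5658,-0.0960,0.1775],283.0); print(r.get_state()["contact_force"])
snap(r,"top","t5");snap(r,"side","s5");snap(r,"wrist","w9")
crop("pics/t5.png","pics/t5c.png",200,180,440,330,3)
crop("pics/s5.png","pics/s5c.png",220,200,440,360,3)
E
```

```text
d [-0.0289 -0.0005  0.0004] w [-0.001  0.002  0.   ] dist 0.029 clock 13.75
[ 1.06316436 -1.14815331  1.94795226]
```

View pics/t5c.png

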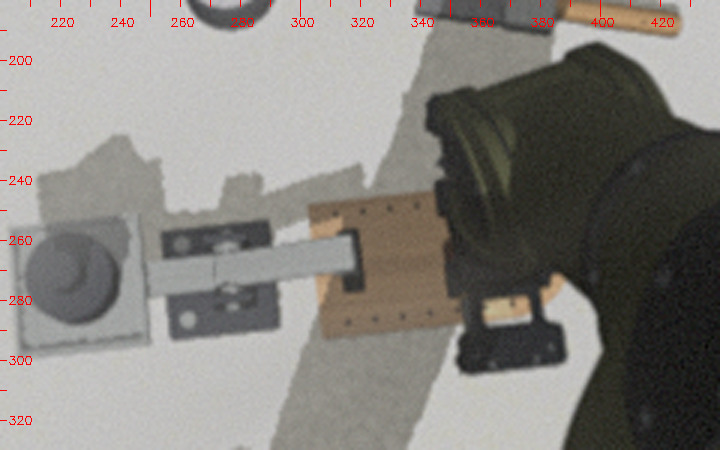

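View pics/s5c.png

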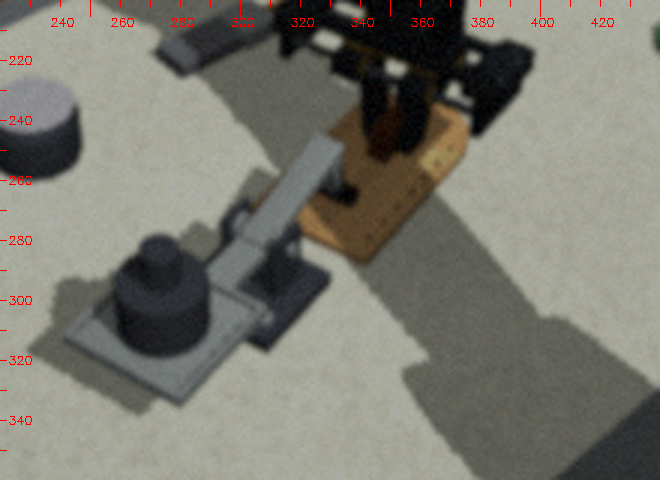

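View pics/w9.png

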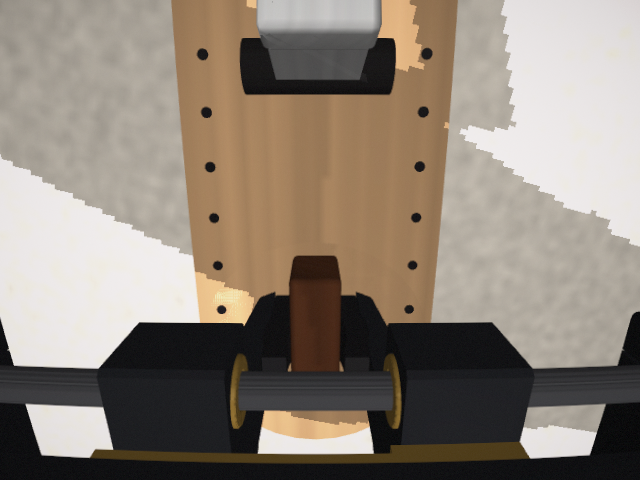

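```bash
python3 - <<'E'
from plant import r
from h import *
np.set_printoptions(precision=4,suppress=True)
T=r.get_calibration("top")
an=lambda v:np.degrees(np.arctan2(v[1],v[0]))
p=lambda a,b:(200+a/3,180+b/3)
a=atz(T,*p(309,203.5),.008);b=atz(T,*p(323,338),.008);print(a,b,(a+b)/2,an(a-b)+90,np.linalg.norm(a-b))
c=atz(T,*p(269,221),.014);d=atz(T,*p(280,328),.014);print(c,d,(c+d)/2,an(c-d)+90,np.linalg.norm(c-d))
u=np.array([-.225,.9744,0]);n=np.array([.9744,.225,0])
print("gap",((c+d)/2-(a+b)/2)@u,"lat",((c+d)/2-(a+b)/2)@n)
# wrist axis of jaw arm edges
W=cal("w9");S=r.get_calibration("side")
E
```

```text
[0.5922 0.0025 0.008 ] [ 0.4954 -0.0194  0.008 ] [ 0.5438 -0.0085  0.008 ] 102.74099170544429 0.09932081573720972
[0.5748 0.0297 0.014 ] [0.4983 0.012  0.014 ] [0.5365 0.0208 0.014 ] 103.01518236792286 0.07849944883528163
gap 0.03018788072130732 lat -0.0004706008603796523
```

{"op": "arm_command", "data": {"deltas": [{"dx":-0.005,"dy":0,"dz":0,"wx":0,"wy":0,"wz":0},{"dx":-0.012,"dy":0,"dz":0,"wx":0,"wy":0,"wz":0},{"dx":-0.019,"dy":0,"dz":0,"wx":0,"wy":0,"wz":0},{"dx":-0.024,"dy":0,"dz":0,"wx":0,"wy":0,"wz":0},{"dx":-0.026,"dy":0,"dz":0,"wx":0,"wy":0,"wz":0}]}}

```text
clock: 14.4
tool_pos: [0.5661, -0.1, 0.177]
eef_rot: [0.554, -0.44, 0.441, -0.553]
contact_force: [0.6, -3.4, 6.1]
opening: 0.199
```

{"op": "arm_command", "data": {"deltas": [{"dx":-0.001,"dy":0,"dz":0,"wx":0,"wy":0,"wz":0},{"dx":-0.0015,"dy":0,"dz":0,"wx":0,"wy":0,"wz":0},{"dx":-0.002,"dy":0,"dz":0,"wx":0,"wy":0,"wz":0},{"dx":-0.0025,"dy":0,"dz":0,"wx":0,"wy":0,"wz":0},{"dx":-0.003,"dy":0,"dz":0,"wx":0,"wy":0,"wz":0}]}}

```text
clock: 14.9
tool_pos: [0.5655, -0.0979, 0.177]
eef_rot: [0.553, -0.44, 0.441, -0.553]
contact_force: [0.2, -4.2, 5.5]
opening: 0.201
```

{"op": "arm_command", "data": {"deltas": [{"dx":-0.0005,"dy":0,"dz":0,"wx":0,"wy":0,"wz":0},{"dx":-0.001,"dy":0,"dz":0,"wx":0,"wy":0,"wz":0},{"dx":-0.001,"dy":0,"dz":0,"wx":0,"wy":0,"wz":0},{"dx":-0.001,"dy":0,"dz":0,"wx":0,"wy":0,"wz":0},{"dx":-0.001,"dy":0,"dz":0,"wx":0,"wy":0,"wz":0}]}}

```text
clock: 15.4
tool_pos: [0.5653, -0.0968, 0.177]
eef_rot: [0.553, -0.44, 0.441, -0.553]
contact_force: [1.4, -3.8, 5.1]
opening: 0.202
```

{"op": "arm_command", "data": {"deltas": [{"dx":-0.0005,"dy":0,"dz":0,"wx":0,"wy":0,"wz":0},{"dx":-0.001,"dy":0,"dz":0,"wx":0,"wy":0,"wz":0},{"dx":-0.001,"dy":0,"dz":0,"wx":0,"wy":0,"wz":0},{"dx":-0.001,"dy":0,"dz":0,"wx":0,"wy":0,"wz":0},{"dx":-0.001,"dy":0,"dz":0,"wx":0,"wy":0,"wz":0}]}}

```text
clock: 15.9
tool_pos: [0.5651, -0.0961, 0.177]
eef_rot: [0.553, -0.44, 0.441, -0.553]
contact_force: [0.6, -3.6, 4.5]
opening: 0.204
```

{"op": "arm_command", "data": {"deltas": [{"dx":-0.0005,"dy":0,"dz":0,"wx":0,"wy":0,"wz":0},{"dx":-0.001,"dy":0,"dz":0,"wx":0,"wy":0,"wz":0},{"dx":-0.001,"dy":0,"dz":0,"wx":0,"wy":0,"wz":0},{"dx":-0.001,"dy":0,"dz":0,"wx":0,"wy":0,"wz":0},{"dx":-0.001,"dy":0,"dz":0,"wx":0,"wy":0,"wz":0}]}}

```text
clock: 16.4
tool_pos: [0.5651, -0.096, 0.177]
eef_rot: [0.554, -0.44, 0.442, -0.552]
contact_force: [2.0, -6.1, 5.1]
opening: 0.201
```

```bash
python3 - <<'E'
from plant import r
from h import *
plan(r,[0.5658,-0.0960,0.1775],283.0); print(r.get_state()["contact_force"],r.get_state()["moment"])
snap(r,"top","t6")
crop("pics/t6.png","pics/t6c.png",240,220,400,320,5)
E
```

```text
d [ 0.0002 -0.0005  0.0007] w [-0.    -0.002  0.004] dist 0.001 clock 16.4
[ 2.00559391 -6.08757079  5.09426672] [-1.14101089 -0.41455276  0.04179873]
```

View pics/t6c.png

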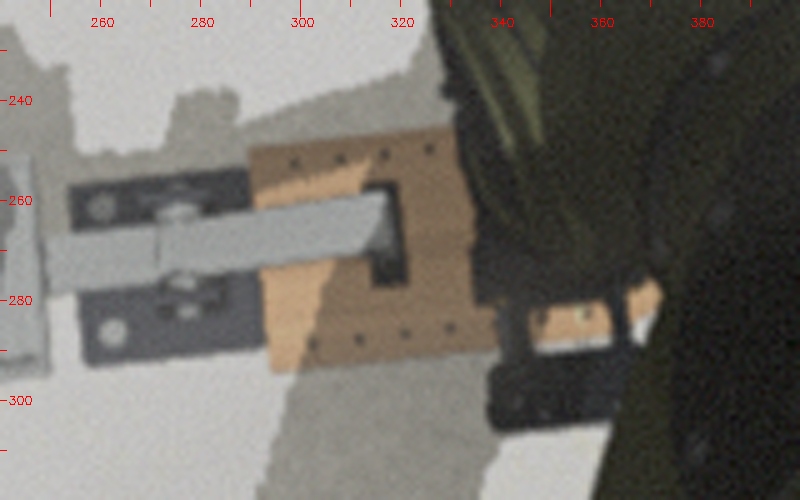

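{"op": "arm_command", "data": {"deltas": [{"dx":-0.0005,"dy":0,"dz":0,"wx":0,"wy":0,"wz":0},{"dx":-0.001,"dy":0,"dz":0,"wx":0,"wy":0,"wz":0},{"dx":-0.0015,"dy":0,"dz":0,"wx":0,"wy":0,"wz":0},{"dx":-0.0015,"dy":0,"dz":0,"wx":0,"wy":0,"wz":0},{"dx":-0.0015,"dy":0,"dz":0,"wx":0,"wy":0,"wz":0}]}}

```text
clock: 16.95
tool_pos: [0.565, -0.0957, 0.177]
eef_rot: [0.554, -0.439, 0.442, -0.552]
contact_force: [2.4, -8.7, 4.1]
opening: 0.2
```

```bash
python3 - <<'E'
from plant import r
from h import *
np.set_printoptions(precision=4,suppress=True)
s=r.get_state();print(s["tool_pos"],s["contact_force"],s["moment"])
T=r.get_calibration("top")
an=lambda v:np.degrees(np.arctan2(v[1],v[0]))
p=lambda a,b:(240+a/5,220+b/5)
a=atz(T,*p(250,147),.008);b=atz(T,*p(271,372),.008);print(a,b,(a+b)/2,an(a-b)+90,np.linalg.norm(a-b))
c=atz(T,*p(249,168),.014);d=atz(T,*p(266,347),.014);print(c,d,(c+d)/2,an(c-d)+90,np.linalg.norm(c-d))
u=np.array([-.225,.9744,0]);n=np.array([.9744,.225,0])
print("gap",((c+d)/2-(a+b)/2)@u,"lat",((c+d)/2-(a+b)/2)@n)
E
```

```text
[ 0.565  -0.0957  0.177 ] [ 2.3684 -8.6871  4.1377] [-1.6047 -0.6569  0.0742]
[0.5854 0.0305 0.008 ] [0.4882 0.009  0.008 ] [0.5368 0.0198 0.008 ] 102.4680639359481 0.09951404443615956
[0.575  0.0294 0.014 ] [0.4981 0.0122 0.014 ] [0.5366 0.0208 0.014 ] 102.57455263547243 0.07872885055204874
gap 0.0010595533783780186 lat -1.0136792895629393e-05
```

{"op": "arm_command", "data": {"deltas": [{"dx":0.001,"dy":0,"dz":0,"wx":0,"wy":0,"wz":0},{"dx":0.001,"dy":0,"dz":0,"wx":0,"wy":0,"wz":0},{"dx":0.001,"dy":0,"dz":0,"wx":0,"wy":0,"wz":0},{"dx":0.001,"dy":0,"dz":0,"wx":0,"wy":0,"wz":0},{"dx":0.001,"dy":0,"dz":0,"wx":0,"wy":0,"wz":0}]}}

```text
clock: 17.45
tool_pos: [0.5651, -0.0959, 0.177]
eef_rot: [0.554, -0.44, 0.442, -0.552]
contact_force: [2.2, -5.6, 5.3]
opening: 0.2
```

{"op": "arm_command", "data": {"deltas": [{"dx":0,"dy":0,"dz":0,"wx":0,"wy":0,"wz":0},{"dx":0,"dy":0,"dz":0,"wx":0,"wy":0,"wz":0},{"dx":0,"dy":0,"dz":0,"wx":0,"wy":0,"wz":0},{"dx":0,"dy":0,"dz":0,"wx":0,"wy":0,"wz":0},{"dx":0,"dy":0,"dz":0,"wx":0,"wy":0,"wz":0}], "claw": 0.2}}

```text
clock: 17.95
tool_pos: [0.5644, -0.0935, 0.1765]
eef_rot: [-0.553, 0.44, -0.44, 0.553]
contact_force: [-1.0, 0.1, 0.2]
opening: 0.6
```

{"op": "arm_command", "data": {"deltas": [{"dx":0,"dy":-0.03,"dz":0,"wx":0,"wy":0,"wz":0},{"dx":0,"dy":-0.08,"dz":0,"wx":0,"wy":0,"wz":0},{"dx":0,"dy":-0.13,"dz":0,"wx":0,"wy":0,"wz":0},{"dx":0,"dy":-0.18,"dz":0,"wx":0,"wy":0,"wz":0},{"dx":0,"dy":-0.22,"dz":0,"wx":0,"wy":0,"wz":0}]}}

```text
clock: 18.45
tool_pos: [0.5645, -0.0936, 0.3997]
eef_rot: [-0.553, 0.44, -0.441, 0.554]
contact_force: [2.1, -0.9, -0.2]
opening: 0.599
```

```bash
python3 - <<'E'
from plant import r
from h import *
plan(r,[0.509,0.1547,0.35],282.1); print(r.get_state()["contact_force"])
snap(r,"wrist","w10")
crop("pics/w10.png","pics/w10c.png",200,0,460,200,3)
E
```

```text
d [-0.2545  0.0496  0.0017] w [-0.003  0.02   0.   ] dist 0.259 clock 18.45
[ 2.12652767 -0.88133067 -0.23091429]
```

View pics/w10.png

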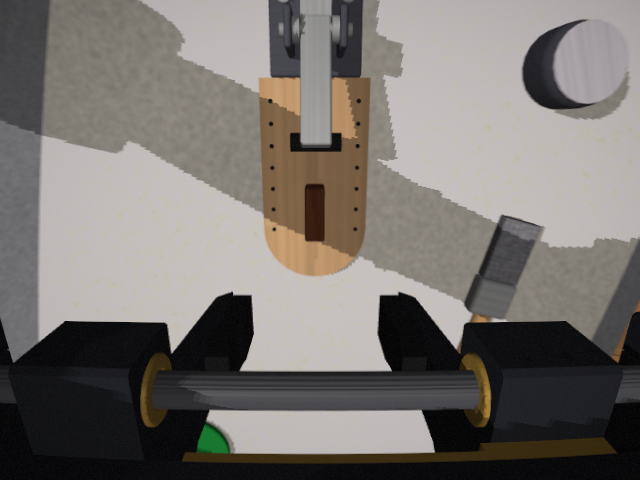

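View pics/w10c.png

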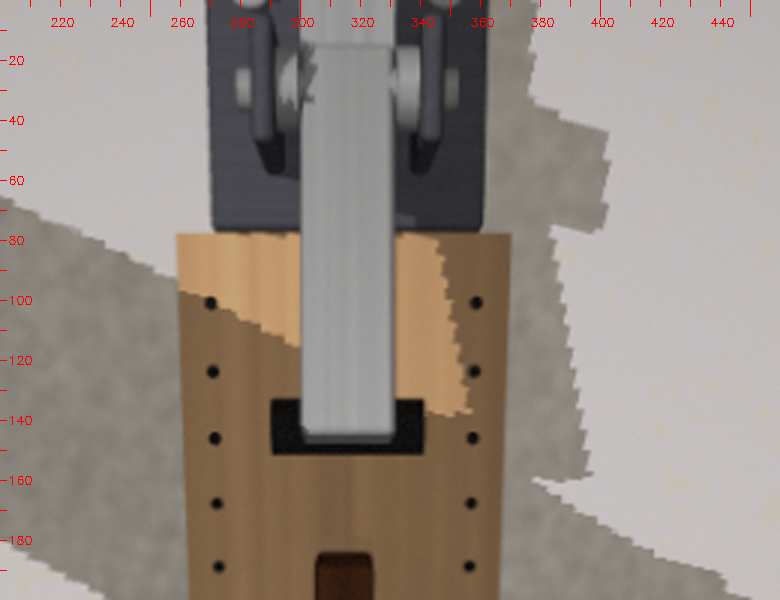

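Template is flush and square against the foot's front (crop v≈232), with the centrelines within about 1 mm (344 against 347 in crop pixels). Now back to the weight.

{"op": "arm_command", "data": {"deltas": [{"dx":-0.04,"dy":0,"dz":0,"wx":0,"wy":0,"wz":0},{"dx":-0.09,"dy":0,"dz":0,"wx":0,"wy":0,"wz":0},{"dx":-0.14,"dy":0,"dz":0.001,"wx":0,"wy":0,"wz":0},{"dx":-0.19,"dy":0,"dz":0.002,"wx":0,"wy":0,"wz":0},{"dx":-0.23,"dy":0.02,"dz":0.002,"wx":0,"wy":0,"wz":0}]}}

```text
clock: 19.0
tool_pos: [0.5146, 0.1342, 0.3783]
eef_rot: [-0.552, 0.439, -0.44, 0.556]
contact_force: [0.2, 0.3, 0.2]
opening: 0.598
```

{"op": "arm_command", "data": {"deltas": [{"dx":-0.025,"dy":0.03,"dz":0,"wx":0,"wy":0,"wz":0},{"dx":-0.025,"dy":0.03,"dz":0,"wx":0,"wy":0,"wz":0},{"dx":-0.025,"dy":0.03,"dz":0,"wx":0,"wy":0,"wz":0},{"dx":-0.025,"dy":0.03,"dz":0,"wx":0,"wy":0,"wz":0},{"dx":-0.025,"dy":0.03,"dz":0,"wx":0,"wy":0,"wz":0}]}}

```text
clock: 19.5
tool_pos: [0.51, 0.1535, 0.3475]
eef_rot: [-0.552, 0.44, -0.442, 0.553]
contact_force: [0.6, 0.7, 0.1]
opening: 0.602
```

```bash
python3 - <<'E'
from plant import r
from h import *
plan(r,[0.509,0.1547,0.35],282.1)
snap(r,"wrist","w11")
crop("pics/w11.png","pics/w11c.png",160,180,480,420,2)
E
```

```text
d [-0.0014 -0.0025 -0.0007] w [-0.002  0.016  0.001] dist 0.003 clock 19.5
```

View pics/w11c.png

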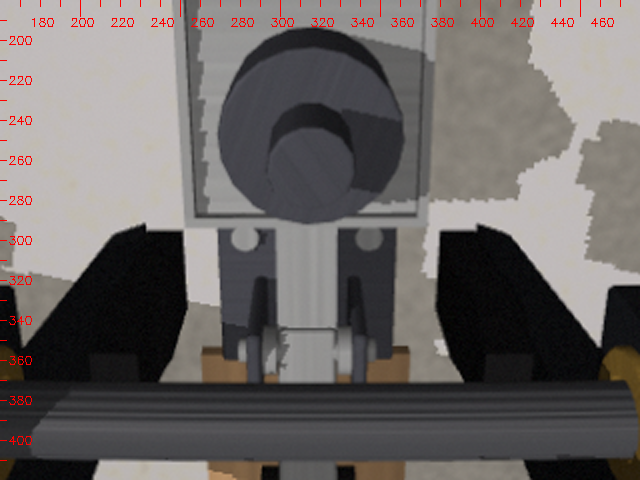

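```bash
python3 - <<'E'
from plant import r
from h import *
np.set_printoptions(precision=4,suppress=True)
W=cal("w11");W5=cal("w5");X=atz(W,315.8,263.2,.122);print(X, tri([(W,315.8,263.2),(W5,313.3,238.5)]))
plan(r,[X[0],X[1],0.117],282.8,True)
E
```

```text
[0.5101 0.1544 0.122 ] (array([0.5107, 0.1505, 0.1113]), [0.4997257866500306, 0.4035232391880192])
d [-0.0008  0.0834  0.0003] w [-0.002  0.001  0.001] dist 0.083 clock 19.55
```

{"op": "arm_command", "data": {"deltas": [{"dx":-0.001,"dy":0.03,"dz":0,"wx":0,"wy":0,"wz":0},{"dx":-0.001,"dy":0.06,"dz":0,"wx":0,"wy":0,"wz":0},{"dx":-0.001,"dy":0.075,"dz":0,"wx":0,"wy":0,"wz":0},{"dx":-0.001,"dy":0.082,"dz":0,"wx":0,"wy":0,"wz":0},{"dx":-0.001,"dy":0.082,"dz":0,"wx":0,"wy":0,"wz":0}]}}

```text
clock: 20.05
tool_pos: [0.5092, 0.1555, 0.2645]
eef_rot: [0.553, -0.441, 0.44, -0.553]
contact_force: [0.6, -0.1, -0.1]
opening: 0.598
```

{"op": "arm_command", "data": {"deltas": [{"dx":0,"dy":0,"dz":0,"wx":0,"wy":0,"wz":0},{"dx":0,"dy":0,"dz":0,"wx":0,"wy":0,"wz":0},{"dx":0,"dy":0,"dz":0,"wx":0,"wy":0,"wz":0},{"dx":0,"dy":0,"dz":0,"wx":0,"wy":0,"wz":0},{"dx":0,"dy":0,"dz":0,"wx":0,"wy":0,"wz":0}], "claw": -1, "grip_force": 40}}

```text
clock: 20.55
tool_pos: [0.5094, 0.1561, 0.2653]
eef_rot: [-0.553, 0.44, -0.441, 0.554]
contact_force: [1.3, 0.3, 2.7]
opening: 0.286
```

```bash
python3 - <<'E'
from plant import r
s=r.get_state(); print(s["tool_pos"],s["opening"],s["contact_force"])
E
```

```text
[0.50941142 0.15613772 0.26526292] 0.28624466470717674 [1.31067995 0.27750061 2.73121146]
```

{"op": "arm_command", "data": {"deltas": [{"dx":0,"dy":-0.005,"dz":0,"wx":0,"wy":0,"wz":0},{"dx":0,"dy":-0.012,"dz":0,"wx":0,"wy":0,"wz":0},{"dx":0,"dy":-0.02,"dz":0,"wx":0,"wy":0,"wz":0},{"dx":0,"dy":-0.028,"dz":0,"wx":0,"wy":0,"wz":0},{"dx":0,"dy":-0.036,"dz":0,"wx":0,"wy":0,"wz":0}]}}

```text
clock: 21.05
tool_pos: [0.5083, 0.1559, 0.301]
eef_rot: [0.554, -0.441, 0.44, -0.553]
contact_force: [0.3, 0.3, -8.7]
opening: 0.281
```

{"op": "arm_command", "data": {"deltas": [{"dx":0,"dy":-0.01,"dz":0,"wx":0,"wy":0,"wz":0},{"dx":0,"dy":-0.025,"dz":0,"wx":0,"wy":0,"wz":0},{"dx":0,"dy":-0.045,"dz":0,"wx":0,"wy":0,"wz":0},{"dx":0,"dy":-0.06,"dz":0,"wx":0,"wy":0,"wz":0},{"dx":0,"dy":-0.06,"dz":0,"wx":0,"wy":0,"wz":0}]}}

```text
clock: 21.55
tool_pos: [0.5093, 0.1566, 0.3628]
eef_rot: [-0.552, 0.44, -0.441, 0.555]
contact_force: [1.8, 1.6, -9.6]
opening: 0.284
```

```bash
python3 - <<'E'
from plant import r
from h import *
plan(r,[0.466,0.345,0.36],282.8)
snap(r,"side","s7");crop("pics/s7.png","pics/s7c.png",200,150,400,350,3)
E
```

```text
d [-0.1933  0.003   0.0002] w [-0.005  0.005 -0.001] dist 0.193 clock 21.55
```

View pics/s7c.png

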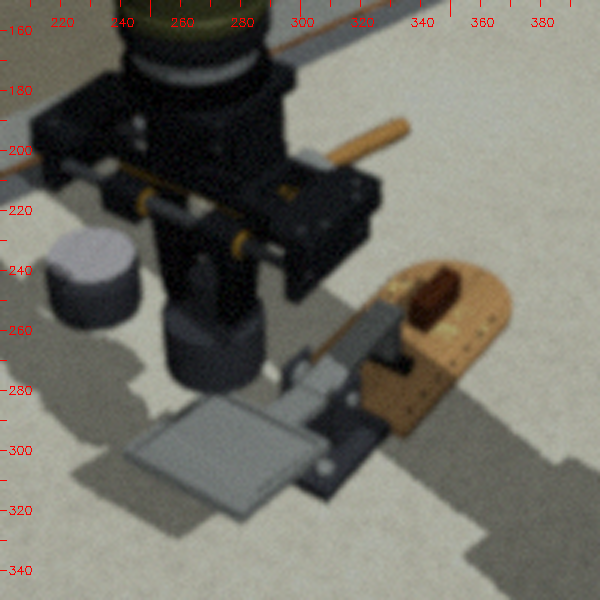

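{"op": "arm_command", "data": {"deltas": [{"dx":-0.03,"dy":0,"dz":0,"wx":0,"wy":0,"wz":0},{"dx":-0.075,"dy":0,"dz":0,"wx":0,"wy":0,"wz":0},{"dx":-0.12,"dy":0,"dz":0,"wx":0,"wy":0,"wz":0},{"dx":-0.165,"dy":0,"dz":0,"wx":0,"wy":0,"wz":0},{"dx":-0.193,"dy":0,"dz":0,"wx":0,"wy":0,"wz":0}]}}

```text
clock: 22.1
tool_pos: [0.4631, 0.3483, 0.3598]
eef_rot: [-0.554, 0.44, -0.438, 0.555]
contact_force: [0.5, 1.1, -8.9]
opening: 0.282
```

{"op": "arm_command", "data": {"deltas": [{"dx":0,"dy":0.015,"dz":0,"wx":0,"wy":0,"wz":0},{"dx":0,"dy":0.045,"dz":0,"wx":0,"wy":0,"wz":0},{"dx":0,"dy":0.08,"dz":0,"wx":0,"wy":0,"wz":0},{"dx":0,"dy":0.11,"dz":0,"wx":0,"wy":0,"wz":0},{"dx":0,"dy":0.13,"dz":0,"wx":0,"wy":0,"wz":0}]}}

```text
clock: 22.6
tool_pos: [0.4644, 0.3431, 0.2273]
eef_rot: [0.555, -0.44, 0.44, -0.552]
contact_force: [-0.0, 0.2, -8.8]
opening: 0.283
```

```bash
python3 - <<'E'
from plant import r
from h import *
plan(r,[0.466,0.345,0.2113],282.8)
E
```

```text
d [-0.0015  0.016   0.002 ] w [0.006 0.005 0.004] dist 0.016 clock 22.6
```

{"op": "arm_command", "data": {"deltas": [{"dx":0,"dy":0.005,"dz":0,"wx":0,"wy":0,"wz":0},{"dx":0,"dy":0.009,"dz":0,"wx":0,"wy":0,"wz":0},{"dx":0,"dy":0.012,"dz":0,"wx":0,"wy":0,"wz":0},{"dx":0,"dy":0.014,"dz":0,"wx":0,"wy":0,"wz":0},{"dx":0,"dy":0.015,"dz":0,"wx":0,"wy":0,"wz":0}]}}

```text
clock: 23.1
tool_pos: [0.4659, 0.3442, 0.2163]
eef_rot: [-0.553, 0.44, -0.44, 0.554]
contact_force: [0.2, -0.5, -9.2]
opening: 0.287
```

{"op": "arm_command", "data": {"deltas": [{"dx":0,"dy":0.0005,"dz":0,"wx":0,"wy":0,"wz":0},{"dx":0,"dy":0.001,"dz":0,"wx":0,"wy":0,"wz":0},{"dx":0,"dy":0.001,"dz":0,"wx":0,"wy":0,"wz":0},{"dx":0,"dy":0.001,"dz":0,"wx":0,"wy":0,"wz":0},{"dx":0,"dy":0.001,"dz":0,"wx":0,"wy":0,"wz":0}]}}

```text
clock: 23.6
tool_pos: [0.4656, 0.3441, 0.2148]
eef_rot: [-0.553, 0.44, -0.44, 0.553]
contact_force: [-0.6, -0.1, -8.6]
opening: 0.28
```

{"op": "arm_command", "data": {"deltas": [{"dx":0,"dy":0.001,"dz":0,"wx":0,"wy":0,"wz":0},{"dx":0,"dy":0.002,"dz":0,"wx":0,"wy":0,"wz":0},{"dx":0,"dy":0.003,"dz":0,"wx":0,"wy":0,"wz":0},{"dx":0,"dy":0.003,"dz":0,"wx":0,"wy":0,"wz":0},{"dx":0,"dy":0.003,"dz":0,"wx":0,"wy":0,"wz":0}]}}

```text
clock: 24.1
tool_pos: [0.4656, 0.344, 0.2117]
eef_rot: [0.553, -0.44, 0.44, -0.553]
contact_force: [0.2, 0.2, -8.1]
opening: 0.28
```

{"op": "arm_command", "data": {"deltas": [{"dx":0,"dy":0.0005,"dz":0,"wx":0,"wy":0,"wz":0},{"dx":0,"dy":0.001,"dz":0,"wx":0,"wy":0,"wz":0},{"dx":0,"dy":0.0015,"dz":0,"wx":0,"wy":0,"wz":0},{"dx":0,"dy":0.0015,"dz":0,"wx":0,"wy":0,"wz":0},{"dx":0,"dy":0.0015,"dz":0,"wx":0,"wy":0,"wz":0}]}}

```text
clock: 24.6
tool_pos: [0.4655, 0.344, 0.2116]
eef_rot: [-0.553, 0.44, -0.441, 0.553]
contact_force: [-3.1, -3.8, 7.1]
opening: 0.282
```

Contact with the bench (force now +7 N up). Next: release, retreat and check.

{"op": "arm_command", "data": {"deltas": [{"dx":0,"dy":0,"dz":0,"wx":0,"wy":0,"wz":0},{"dx":0,"dy":0,"dz":0,"wx":0,"wy":0,"wz":0},{"dx":0,"dy":0,"dz":0,"wx":0,"wy":0,"wz":0},{"dx":0,"dy":0,"dz":0,"wx":0,"wy":0,"wz":0},{"dx":0,"dy":0,"dz":0,"wx":0,"wy":0,"wz":0}], "claw": 0.2}}

```text
clock: 25.1
tool_pos: [0.4657, 0.3442, 0.2102]
eef_rot: [-0.553, 0.44, -0.44, 0.554]
contact_force: [-0.6, 0.4, -1.0]
opening: 0.599
```

{"op": "arm_command", "data": {"deltas": [{"dx":0,"dy":-0.03,"dz":0,"wx":0,"wy":0,"wz":0},{"dx":0,"dy":-0.07,"dz":0,"wx":0,"wy":0,"wz":0},{"dx":0,"dy":-0.12,"dz":0,"wx":0,"wy":0,"wz":0},{"dx":0,"dy":-0.16,"dz":0,"wx":0,"wy":0,"wz":0},{"dx":0,"dy":-0.19,"dz":0,"wx":0,"wy":0,"wz":0}]}}

```text
clock: 25.6
tool_pos: [0.4657, 0.3443, 0.4031]
eef_rot: [-0.552, 0.44, -0.44, 0.554]
contact_force: [0.4, 1.1, -0.4]
opening: 0.6
```

{"op": "arm_command", "data": {"deltas": [{"dx":0.04,"dy":0,"dz":0,"wx":0,"wy":0,"wz":0},{"dx":0.09,"dy":0,"dz":0,"wx":0,"wy":0,"wz":0},{"dx":0.14,"dy":0,"dz":0,"wx":0,"wy":0,"wz":0},{"dx":0.19,"dy":0,"dz":0,"wx":0,"wy":0,"wz":0},{"dx":0.24,"dy":0,"dz":0,"wx":0,"wy":0,"wz":0}]}}

```text
clock: 26.1
tool_pos: [0.5197, 0.1083, 0.4003]
eef_rot: [-0.553, 0.44, -0.44, 0.553]
contact_force: [1.3, 0.5, 0.3]
opening: 0.6
```

{"op": "arm_command", "data": {"deltas": [{"dx":0.05,"dy":0,"dz":0,"wx":0,"wy":0,"wz":0},{"dx":0.1,"dy":0,"dz":0,"wx":0,"wy":0,"wz":0},{"dx":0.15,"dy":0,"dz":0,"wx":0,"wy":0,"wz":0},{"dx":0.19,"dy":0,"dz":0,"wx":0,"wy":0,"wz":0},{"dx":0.2,"dy":0,"dz":0,"wx":0,"wy":0,"wz":0}]}}

```text
clock: 26.6
tool_pos: [0.5648, -0.091, 0.3995]
eef_rot: [0.552, -0.442, 0.443, -0.55]
contact_force: [-0.8, -0.4, 0.4]
opening: 0.598
```

```bash
python3 - <<'E'
from plant import r
from h import *
snap(r,"side","s8");snap(r,"top","t8");snap(r,"wrist","w12")
crop("pics/s8.png","pics/s8c.png",130,200,390,430,2)
crop("pics/w12.png","pics/w12c.png",200,0,460,200,3)
E
```

```text
(no output)
```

View pics/s8c.png

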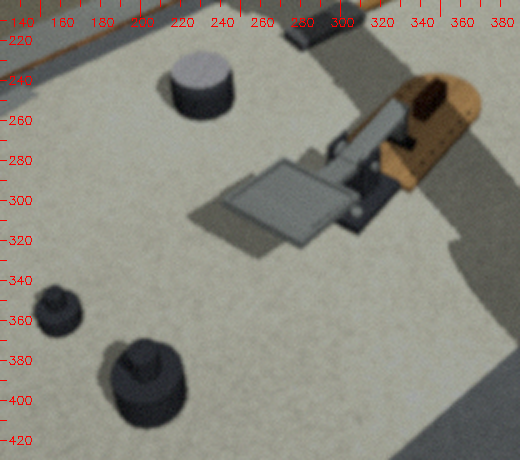

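View pics/w12c.png

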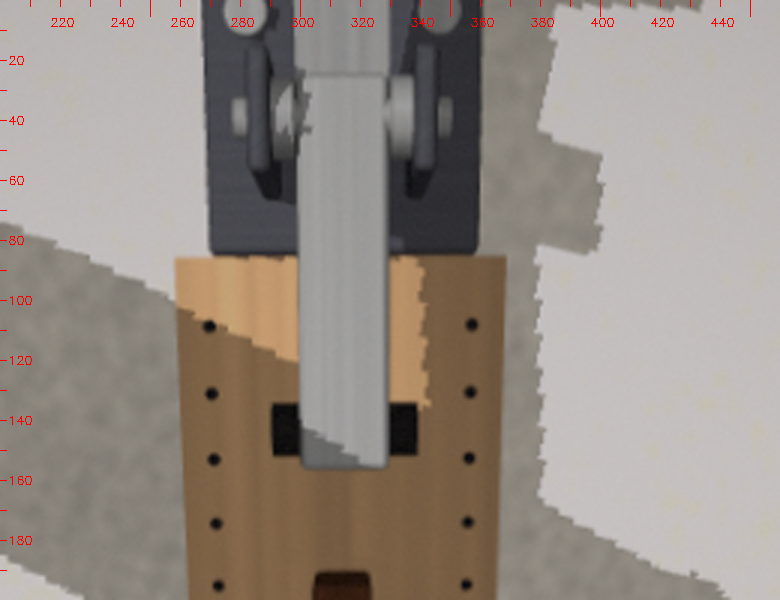

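View pics/t8.png

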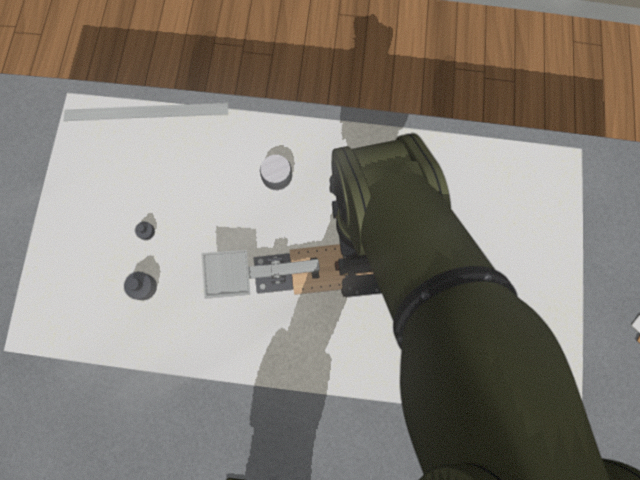

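```bash
python3 - <<'E'
from h import *
crop("pics/w12.png","pics/w12d.png",250,65,380,105,6)
crop("pics/w10.png","pics/w10d.png",250,55,380,95,6)
a=cv2.imread("pics/w12d.png");b=cv2.imread("pics/w10d.png");cv2.imwrite("pics/cmp.png",np.vstack([a,b]))
E
```

```text
(no output)
```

View pics/cmp.png

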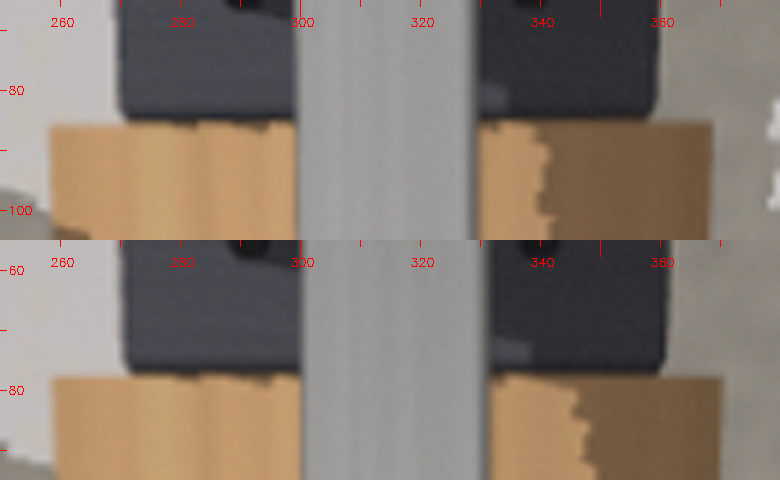

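```bash
python3 - <<'E'
from plant import r
print(r.get_state()["clock"]); print(r.finish_job())
E
```

```text
26.75
the job is handed in; nothing more can be done
None
```

The job is done and handed in at 26.75 s of the 72 s allowed; no verdict was reported.

**What I did:** I stood the large weight on the tray and let go, and the jaw stayed open under it. I then slid the plywood template in by its rib until it stopped against the foot and released it. Finally I lifted the weight off, so the jaw closed on the template, and set it down upright about 0.19 m beyond the tray.

**Last checks:**
- **Template:** The straight end is flush and square against the foot's front. It sits about 1 mm off centre in the wrist view, though the top view before I let go of the template showed it centred to well under 1 mm. I left that as it is.
- **Jaw:** The pad rests on the template, and the tray is empty and tilted up.
- **Weight:** It stands upright and clear of the clamp.
- **Bystanders:** The small weight and the tin have not moved. In the last pictures the brush was mostly hidden by the arm, so I did not fully check it at the end, but earlier views showed it undisturbed and the arm never went near it.
- **Forces:** All the force readings I saw stayed below 11 N, and the gripper was touching nothing at hand-in.

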